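# Clear the bench: sort ware into its bins and lower the dust hood

## Task

Clear away the ware left in front of the photometer so that it keeps free of dust: lift the clear hood right up until it rests open, put every small glass beaker upright in the white bin and every blue screw cap flat in the blue bin under it, stand every dropper bottle upright in the steel tray, then lower the hood all the way. Guide the hood gently to both ends, never letting it drop or slam, do not lay a beaker or bottle over, and leave the large beaker on the stirrer, the timer and the petri dish where they are. How many things there are differs from time to time.

Things in the scene. Friction and masses are not known exactly. Their poses are not given: they have to be found in the camera images.
- hood (a joint): Angle of the clear hood, rad: 0 = fully down on the rim of its base, 1.70 = fully up against its stop. It is a free hinge with slight damping: balanced at about 1.17 rad, below that it falls shut by its own weight, above that it falls open and then rests against the stop. The hood weighs 0.35 kg.
- hood_handle (a point): Middle of the handle, a steel bar 11 mm thick that runs along the station's x axis (94 mm straight, between two posts), its axis 38 mm off the hood's top, 198 mm from the hinge across the hood and 98 mm above the hinge level when the hood is down. It turns with the hood, by the hood's angle about the hinge line.
- hood_hinge (a point): Middle of the hinge line, on the left (+y) upper edge of the station's base, 31 mm above the bench. Its axes are the station's: the hinge line is x, y points away from the bins to the left, z up. The hood (165 x 205 mm, 60 mm high, clear plastic with a black edge) reaches from here over both bins towards -y when down, and stands up to the left of them when open.
- beaker_bin_in (a point): Centre of the inner floor of the white bin, 11 mm above the bench; inside 147 mm (its x) by 91 mm (its y), walls 15 mm high inside. It lies in the station next to the blue bin (left or right of it). For the small glass beakers.
- cap_bin_in (a point): Centre of the inner floor of the blue bin, of the same size as the white one, in the other place of the station. For the blue screw caps.
- bottle_tray_in (a point): Centre of the inner floor of the bare steel tray to the right of the photometer, 3 mm above the bench; inside 60 mm (its x) by 102 mm (its y), walls 25 mm high inside. For the dropper bottles.
- big_beaker_mid (a point): Middle (half-way up) of the large glass beaker on the stirrer, 72 mm across and 92 mm high, its foot 75 mm above the bench. It stays where it is. Fixed things round the work: the stirrer under it (75 mm high) fills x 0.34 to 0.545, y -0.095 to 0.08; the photometer (70 mm high) x over 0.54, y over -0.16 at its near end and over -0.20 at its far end; the drawer unit x over 0.56, y over 0.07; a coil of white lead (40 mm high) y under -0.33 (under -0.36 in front of x 0.42).
- timer_mid (a point): Middle of the white bench timer, 64 x 64 x 19 mm, which lies flat on the bench between stirrer and drawer unit. It stays where it is.
- petri_dish_mid (a point): Middle of the covered whitish petri dish, 62 mm across and 14 mm high, which lies on the bench behind the steel tray. It stays where it is.
- beaker_1_mid (a point): Middle (half-way up, 35 mm above its foot) of a small clear glass beaker, 50 mm across the body (52 at the rim, 56 over the spout), 70 mm high, 55 g, open upward, upright on the bench. z is its own axis. May be absent.
- beaker_2_mid (a point): Middle (half-way up, 35 mm above its foot) of a small clear glass beaker, 50 mm across the body (52 at the rim, 56 over the spout), 70 mm high, 55 g, open upward, upright on the bench. z is its own axis. May be absent.
- cap_1_mid (a point): Middle of a loose blue screw cap for a reagent bottle, a disc 53 mm across and 25 mm high that lies flat on the bench. z is its own axis. May be absent.
- cap_2_mid (a point): Middle of a loose blue screw cap for a reagent bottle, a disc 53 mm across and 25 mm high that lies flat on the bench. z is its own axis. May be absent.
- bottle_1_mid (a point): Middle (half-way up, 45 mm above its foot) of a white dropper bottle with a green tip, upright: body 29 mm across and 64 mm high, with the tip 90 mm high in all, 42 g. z is its own axis. May be absent.
- bottle_2_mid (a point): Middle (half-way up, 47 mm above its foot) of a white dropper bottle with a red tip, upright: body 29 mm across and 68 mm high, with the tip 94 mm high in all, 42 g. z is its own axis. May be absent.

How it is judged:
By the outcome, as a careful person would: the job done as asked, in the order asked, and still so for the second after the job is handed in, with the robot touching nothing.
Of beaker_1, beaker_2, cap_1, cap_2, bottle_1, bottle_2 only 4 to 6 are there at a start; the rules pass over those that are not, and their reading is None.
At some moment in a run one of cap_1, cap_2 may be knocked a few centimetres aside while the robot is not near it.
It also fails if it takes over 210 s, if anything falls off the work surface, if the arm or the gripper's body presses on something with over 40 N, if the wrist force passes 120 N, or if a joint passes its speed limit or range.

## Robot

A 6-joint arm with a two-finger parallel gripper is mounted at the origin on a cart in front of the work surface, level with it; the furniture and walls round the work are solid. World frame = base frame: x ahead of the robot, y to its left, z up, the work surface at z = 0. Lengths are in m, angles in degrees, forces in N, time in s.
With the tool pointing down it reaches from about 0.275 to 0.725 m from the base axis. Payload 15.9 kg.
Tool frame: the origin (TCP) lies on the mounting face of the last link; the fingertips stand 173 mm ahead of it and the grasp point (between the pads) lies env.hold_point_z ahead of it (env.hold_point_z is the distance from the TCP to the grasp point, in m); z points along the fingers, y is the line along which they close (so a half turn about z gives the same grasp; the last joint's range is limited). The gripper opens to 85 mm and grips with 20 to 120 N. Pads are 22 mm wide; open, the fingers measure 114 mm over their backs; the gripper's body (76 mm by 85 mm) begins 54 mm behind the grasp point. The pads swing forward as they close: fully open they stand 13 mm farther back than shut.
Start: joints at [-72.938, 12.198, -1.971, 75.831, 0, 90], TCP at [0.147, -0.478, 0.405] pointing down, gripper open.
Joint ranges: [-170.91, 170.91], [-42.67, 98.43], [-65.05, 77.54], [-120.47, 116.71], [-90, 82.35], [-180, 180]. Speed limits (degrees/s): [108.29, 108.29, 136.94, 147.25, 180, 180].

## Interface

Orientations are given as [roll, pitch, yaw] about the fixed x, y, z axes, in that order (R = Rz(yaw) Ry(pitch) Rx(roll)).
In Python, from rig import sensors, viewer, workorder, env gives the robot as it stands.
- The arm moves only by the tool servo_tool, never from a script. Its argument "plan" is text: rows parted by semicolons, each of 6 numbers parted by spaces: the shift along the tool's x, y, z in units of 40 mm (1.0 is 40 mm), then the turn, a rotation vector about the tool's x, y, z in units of 6 degrees (1.0 is 6 degrees). In form: dx dy dz rx ry rz; .... A call has 1 to 5 rows; each row is the pose to reach, as a shift and turn from the pose commanded when the call began, along the tool's axes at that moment; what a row does not reach only later rows make up. A row lasts 1/12 s, in which the tool goes at most 41.7 mm and 7.16 degrees, less where a joint would pass 70% of its speed; a pose out of reach is approached as far as the arm can. A call with a gripper value outside its range is refused whole. "gripper" is the opening, from 0 (shut) to 1 (fully open), set as the call begins (left out, the last holds). The fingers move at their own pace and stop on an object; "newtons" is the grip in N (left out, the last holds). Time passes only in rows, so rows that repeat a pose let the fingers close. It gives the time, the measured TCP pose, the force, the opening and the grip force at its end, in the units of the state.
- sensors.read_state(): the state, without advancing time (a new reading comes with each control period).
- viewer.camera(name): name is "side" or "top"; returns (picture, depth): 384x512x3 uint8, red, green, blue; 384x512 float32, m along the optical axis (not along the pixel's ray), 0 where there is no reading.
- viewer.get_calibration(name): a dict with "mtx" (3x3 intrinsics, pixels), "k1" (the pictures are not rectified: a ray, as slopes to the right and down, at radius r is drawn at 1 + k1 r^2 times it, then the intrinsics apply), "camera_from_world" (4x4, takes a point from world to camera coordinates). Camera axes: x right, y up, looking along -z (the intrinsics and any distortion apply to the point x, -y, -z); pixel columns grow to the right and rows downward; lengths in m; the calibration is good to about 2 mm. A picture is of the moment at which its call begins. get_calibration takes no time and is no camera call.
- workorder.job_done(): hands the job in; it is judged then, once.
The state is a dict: "time": time; "joints": joint angles; "joint_velocities": joint speeds; "joint_torque": joint torques, N m; "ee_pos": TCP position; "orientation": TCP orientation; "wrist_force": force on the tool from outside, world axes, zero at the start; "wrist_torque": the same for the moment, N m; "gripper_width": finger opening in m; "grasp_force": force on a finger pad.
Only numpy, scipy, OpenCV 4.12 (cv2) and the standard library are available. Lean on these libraries where they do the work, as an engineer would, in place of code of your own. Each camera call takes 0.05 s, during which the arm holds its last target. There are 200 camera calls.

## Working session

There is one attempt and no reset: what is moved stays moved. The work goes in short steps, Python scripts to look and compute and a tool call to move; the robot and the scene stay as the last step left them, time stands still between calls to the robot, and variables do not carry over. Pictures are saved under pics/ and viewed, at most 14 in all, crops included, and the job is handed in when it is done.

Besides the shell and the picture viewer there is one more tool, called as name(argument=value, ...), one argument or row to a line, values as JSON. servo_tool: Moves the arm, as the interface text tells. Its arguments: {"type":"object","properties":{"plan":{"type":"string"},"gripper":{"type":"number"},"newtons":{"type":"number"}},"required":["plan"]}

```bash
ls; mkdir -p pics; cat > h.py <<'E'
import numpy as np, cv2
from rig import sensors, viewer, workorder, env
def snap(n):
    im,d=viewer.camera(n); np.savez(f'pics/{n}.npz',im=im,d=d); return im,d
def ray(n,u,v):
    c=viewer.get_calibration(n); K=np.array(c['mtx']); T=np.array(c['camera_from_world']); k=c['k1']
    p=np.array([(u-K[0,2])/K[0,0],(v-K[1,2])/K[1,1]]); q=p.copy()
    for _ in range(20): q=p/(1+k*(q@q))
    R=T[:3,:3]; o=-R.T@T[:3,3]
    return o,R.T@np.array([q[0],-q[1],-1])
def onz(n,u,v,z):
    o,d=ray(n,u,v); return o+d*(z-o[2])/d[2]
def atd(n,u,v,dep):
    o,d=ray(n,u,v); return o+d*dep
def proj(n,P):
    c=viewer.get_calibration(n); K=np.array(c['mtx']); T=np.array(c['camera_from_world'])
    p=T[:3,:3]@np.array(P)+T[:3,3]; s=np.array([p[0],-p[1]])/-p[2]; s=s*(1+c['k1']*(s@s))
    return K[0,0]*s[0]+K[0,2],K[1,1]*s[1]+K[1,2]
E
python3 - <<'E'
from h import *
s=sensors.read_state(); print({k:np.round(v,3) for k,v in s.items()}, env.hold_point_z)
for n in('top','side'):
    im,d=snap(n); cv2.imwrite(f'pics/{n}0.png',cv2.resize(im[:,:,::-1],(800,600)))
    c=viewer.get_calibration(n); print(n,c['mtx'],c['k1'],ray(n,256,192))
E
```

```text
pics
{'time': np.float64(0.0), 'joints': array([-72.938,  12.226,  -2.009,  75.83 ,  -0.   ,  90.   ]), 'joint_velocities': array([-0.048,  0.073,  0.007,  0.08 , -0.094, -0.023]), 'joint_torque': array([ 3.0000e-03, -6.8615e+01,  4.8712e+01,  1.7000e-02,  0.0000e+00,
        0.0000e+00]), 'ee_pos': array([ 0.147, -0.478,  0.404]), 'orientation': array([-179.935,    0.   ,   17.062]), 'wrist_force': array([-0.526,  0.629,  0.013]), 'wrist_torque': array([-0.034, -0.019,  0.022]), 'grasp_force': np.float64(0.0), 'gripper_width': np.float64(0.085)} 0.1547
top [[403.86977234   0.         250.95257735]
 [  0.         403.86977234 191.37194331]
 [  0.           0.           1.        ]] -0.09459277602470231 (array([ 0.39701223, -0.01077863,  1.10774331]), array([ 1.52183444e-01, -1.84782815e-04, -9.88432486e-01]))
side [[417.45595676   0.         254.75085782]
 [  0.         417.45595676 189.15068447]
 [  0.           0.           1.        ]] 0.009323828993564055 (array([ 0.3539991 , -0.84669842,  0.74430637]), array([ 0.18603039,  0.77492835, -0.60409791]))
```

View pics/top0.png

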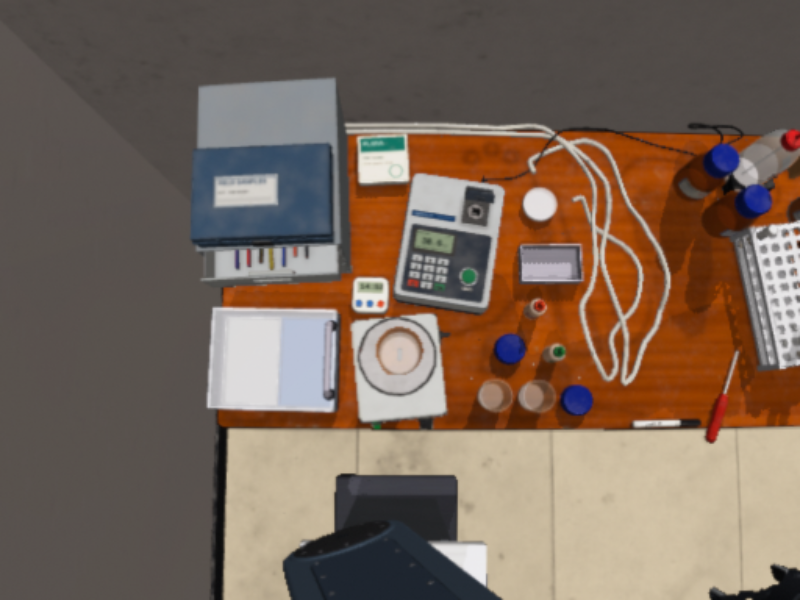

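View pics/side0.png

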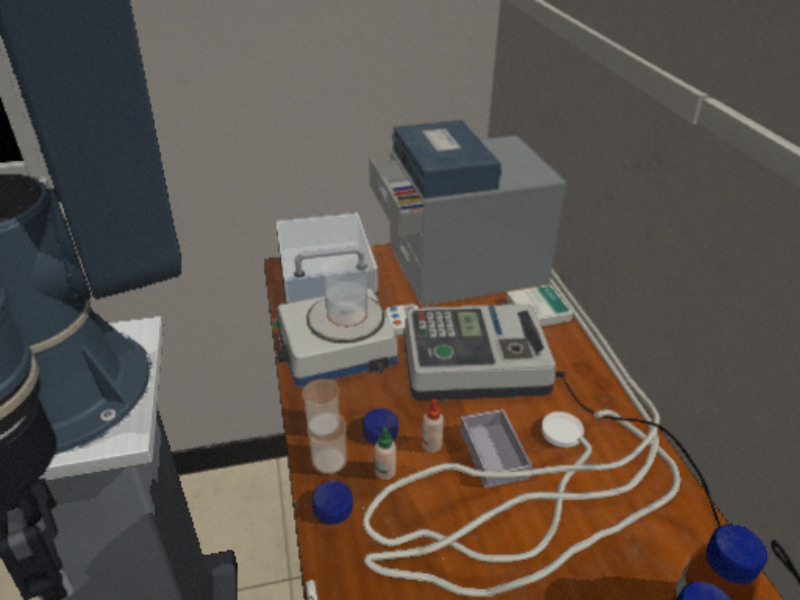

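Top: beakers at about (495,395) and (537,395), caps (509,348) and (577,400), bottles at red tip (537,308) and green tip (557,351), tray (550,264), station around (275,360) with the white bin left, blue right, handle (330,360). All six are present.

```bash
cat > meas.py <<'E'
from h import *
def blobs(n,im,kind,zt,rng=None):
    hsv=cv2.cvtColor(im,cv2.COLOR_RGB2HSV); H,S,V=cv2.split(hsv); out=[]
    m={'blue':(H>112)&(H<128)&(S>150)&(V>50),'red':((H<4)|(H>174))&(S>190)&(V>110),'green':(H>50)&(H<85)&(S>110)}[kind]
    c,l,st,ce=cv2.connectedComponentsWithStats(m.astype('uint8'))
    for i in range(1,c):
        if st[i,4]<(60 if kind=='blue' else 6): continue
        p=onz(n,*ce[i],zt)
        if 0.25<p[0]<0.66 and -0.42<p[1]<0.0: out.append((np.round(p,3),st[i,4],np.round(ce[i])))
    return out
E
python3 - <<'E'
from meas import *
im,d=snap('top'); i2,d2=snap('side')
for n,i in(('top',im),('side',i2)):
  for k,z in(('blue',.024),('red',.085),('green',.08)): print(n,k,blobs(n,i,k,z))
s=512/800
for nm,u,v,z in [('b1rim',495,397,.07),('b2rim',537,397,.07),('trayTL',521,246,.028),('trTR',580,246,.028),('trBL',522,281,.028),('trBR',581,283,.028),
 ('stTL',211,310,.09),('stBL',208,407,.09),('stTR',338,310,.09),('stBR',336,411,.09),('hT',333,324,.13),('hB',327,397,.13),('petri',540,205,.014),('stirTL',353,320,.075),('bigb',398,353,.167)]:
    print(nm,np.round(onz('top',u*s,v*s,z),3), np.round(atd('top',u*s,v*s,d[int(v*s),int(u*s)]),3))
# crops
a=cv2.resize(im[170:300,120:400][:,:,::-1],None,fx=2.85,fy=2.85,interpolation=cv2.INTER_CUBIC); cv2.imwrite('pics/topc.png',a)
b=cv2.resize(i2[130:345,160:360][:,:,::-1],None,fx=2.79,fy=2.79,interpolation=cv2.INTER_CUBIC); cv2.imwrite('pics/sidec.png',b)
E
```

```text
top blue [(array([ 0.48 , -0.199,  0.024]), np.int32(275), array([326., 223.])), (array([ 0.393, -0.313,  0.024]), np.int32(287), array([369., 256.]))]
top red []
top green [(array([ 0.596, -0.124,  0.08 ]), np.int32(52), array([300., 176.])), (array([ 0.58 , -0.077,  0.08 ]), np.int32(7), array([282., 182.])), (array([ 0.472, -0.27 ,  0.08 ]), np.int32(29), array([357., 225.]))]
side blue [(array([ 0.471, -0.197,  0.024]), np.int32(88), array([239., 269.])), (array([ 0.395, -0.328,  0.024]), np.int32(409), array([215., 322.]))]
side red []
side green [(array([ 0.594, -0.132,  0.08 ]), np.int32(36), array([284., 224.])), (array([ 0.47 , -0.283,  0.08 ]), np.int32(55), array([246., 280.]))]
b1rim [ 0.397 -0.166  0.07 ] [ 0.397 -0.176  0.002]
b2rim [ 0.397 -0.235  0.07 ] [ 0.397 -0.25  -0.   ]
trayTL [ 0.66  -0.224  0.028] [ 0.661 -0.224  0.025]
trTR [ 0.661 -0.328  0.028] [ 0.661 -0.328  0.029]
trBL [ 0.597 -0.223  0.028] [ 0.598 -0.224  0.027]
trBR [ 0.594 -0.327  0.028] [ 0.6   -0.336 -0.001]
stTL [0.536 0.3   0.09 ] [ 0.644  0.542 -0.702]
stBL [0.378 0.298 0.09 ] [0.378 0.298 0.089]
stTR [0.537 0.09  0.09 ] [ 0.55   0.099 -0.003]
stBR [0.374 0.091 0.09 ] [0.373 0.096 0.039]
hT [0.509 0.094 0.13 ] [0.513 0.097 0.096]
hB [0.396 0.101 0.13 ] [0.396 0.102 0.123]
petri [ 0.74  -0.263  0.014] [ 0.74  -0.263  0.013]
stirTL [0.522 0.066 0.075] [0.531 0.072 0.004]
bigb [ 0.462 -0.008  0.167] [ 0.465 -0.008  0.122]
```

View pics/topc.png

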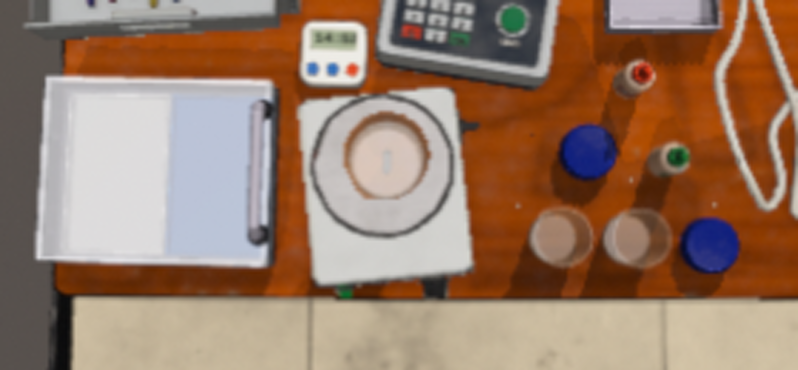

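View pics/sidec.png

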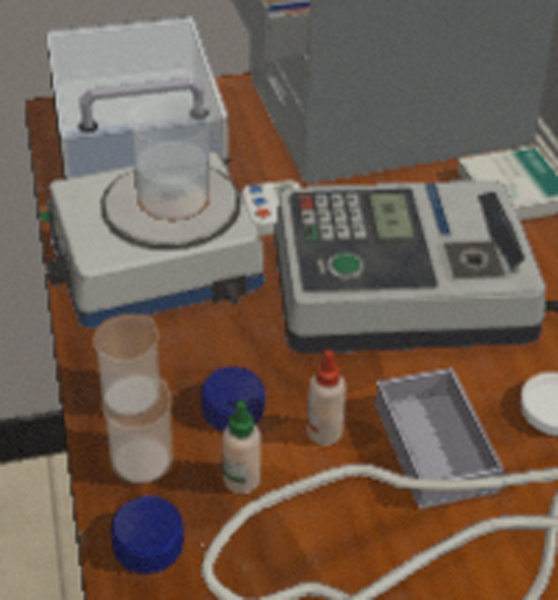

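Crops: top crop shows rims at (561,237), (638,237), tips red (642,72), green (678,157), handle bar (260,120)–(257,230), hood corners (47,77), (37,262), (276,88), (272,265); side crop shows rims at (126,335), (138,402). All are upright and separate.

```bash
python3 - <<'E'
from h import *
T=lambda x,y,z:np.round(onz('top',120+x/2.85,170+y/2.85,z),3)
S=lambda x,y,z:np.round(onz('side',160+x/2.79,130+y/2.79,z),3)
for n,a in dict(b1=(561,237,.07),b2=(638,237,.07),red=(642,72,.088),green=(678,157,.086),hA=(261,112,.129),hB=(257,232,.129),TL=(47,77,.091),BL=(37,262,.091),TR=(276,88,.091),BR=(272,265,.091)).items(): print(n,T(*a))
for n,a in dict(b1=(126,335,.07),b2=(138,402,.07),b2foot=(140,462,0),red=(328,357,.09),green=(240,408,.086),hA=(87,93,.129),hB=(198,90,.129),trayA=(378,384,.028),trayB=(448,372,.028),trayC=(499,464,.028),trayD=(425,480,.028)).items(): print(n,S(*a))
E
```

```text
b1 [ 0.4   -0.166  0.07 ]
b2 [ 0.4   -0.236  0.07 ]
red [ 0.546 -0.239  0.088]
green [ 0.47  -0.27   0.086]
hA [0.505 0.097 0.129]
hB [0.403 0.099 0.129]
TL [0.54  0.296 0.091]
BL [0.374 0.298 0.091]
TR [0.53  0.089 0.091]
BR [0.374 0.089 0.091]
b1 [ 0.4   -0.168  0.07 ]
b2 [ 0.4  -0.24  0.07]
b2foot [ 0.397 -0.24   0.   ]
red [ 0.547 -0.246  0.09 ]
green [ 0.471 -0.277  0.086]
hA [0.403 0.104 0.129]
hB [0.508 0.086 0.129]
trayA [ 0.597 -0.227  0.028]
trayB [ 0.658 -0.227  0.028]
trayC [ 0.663 -0.325  0.028]
trayD [ 0.603 -0.327  0.028]
```

servo_tool(
  plan="0 0 0 0 0 -1; 0 0 0 0 0 -2; 0 0 0 0 0 -2.84; 0 0 0 0 0 -2.84",
  gripper=0.6,
)

```text
time: 0.53
ee_pos: [0.1467, -0.4779, 0.4045]
orientation: [-180.0, -0.0, 34.4]
wrist_force: [0.1, -0.1, -0.6]
gripper_width: 0.0513
grasp_force: 0.0
```

servo_tool(
  plan="0 0 0 0 0 1.15; 0 0 0 0 0 2.3; 0 0 0 0 0 3.45; 0 0 0 0 0 4.6; 0 0 0 0 0 5.73",
)

```text
time: 0.95
ee_pos: [0.1467, -0.478, 0.4046]
orientation: [-180.0, 0.0, -0.8]
wrist_force: [-0.8, 0.3, 0.1]
gripper_width: 0.0513
grasp_force: 0.0
```

servo_tool(
  plan="0.8 -0.5 0 0 0 0; 1.6 -1 0 0 0 0; 2.4 -1.5 0 0 0 0; 3.2 -2 0 0 0 0; 4 -2.5 0 0 0 0",
)

```text
time: 1.37
ee_pos: [0.3084, -0.3775, 0.4047]
orientation: [180.0, -0.0, -0.5]
wrist_force: [0.0, -0.6, 0.7]
gripper_width: 0.0516
grasp_force: 0.0
```

servo_tool(
  plan="0.7 -0.7 0 0 0 0; 1.4 -1.4 0 0 0 0; 2.1 -2.2 0 0 0 0; 2.8 -3.1 0 0 0 0; 3.2 -4 0 0 0 0",
)

```text
time: 1.78
ee_pos: [0.4365, -0.2201, 0.4045]
orientation: [180.0, -0.0, -0.5]
wrist_force: [1.6, -1.0, -1.0]
gripper_width: 0.0516
grasp_force: 0.0
```

servo_tool(
  plan="0.1 -1 0 0 0 0; 0.2 -2 0 0 0 0; 0.3 -3 0 0 0 0; 0.4 -4 0 0 0 0; 0.45 -5 0 0 0 0",
)

```text
time: 2.2
ee_pos: [0.4537, -0.0197, 0.4047]
orientation: [-180.0, -0.0, -0.5]
wrist_force: [0.9, -0.8, 0.6]
gripper_width: 0.0511
grasp_force: 0.0
```

servo_tool(
  plan="0 -1 0 0 0 0; 0 -2 0 0 0 0; 0 -2.95 0 0 0 0; 0 -2.95 0.8 0 0 0; 0 -2.95 1.6 0 0 0",
)

```text
time: 2.62
ee_pos: [0.4579, 0.0194, 0.3669]
orientation: [-178.5, -0.1, 2.0]
wrist_force: [-0.4, -0.3, -0.4]
gripper_width: 0.0515
grasp_force: 0.0
```

```bash
python3 - <<'E'
from h import *
im,d=snap('top'); i2,d2=snap('side')
a=cv2.resize(im[180:280,120:270][:,:,::-1],None,fx=2.6,fy=2.6); b=cv2.resize(i2[90:240,150:300][:,:,::-1],None,fx=2.6,fy=2.6)
a=cv2.copyMakeBorder(a,0,b.shape[0]-a.shape[0],0,0,cv2.BORDER_CONSTANT); cv2.imwrite('pics/a1.png',np.hstack([a,b]))
E
```

```text
(no output)
```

View pics/a1.png

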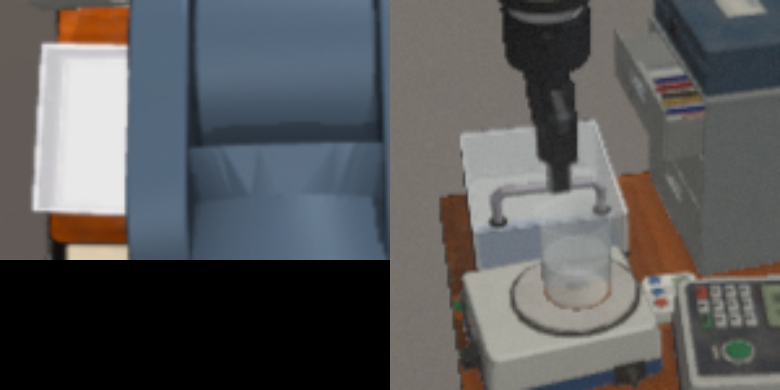

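The arm hides the top view; side view shows fingers just short of the handle (in front of it, above the big beaker). Check the joints.

```bash
python3 - <<'E'
from h import *
s=sensors.read_state(); print(np.round(s['joints'],1),s['time'],s['ee_pos'],s['orientation'])
E
```

```text
[  1.9   8.  -13.1  69.2   1.5 180. ] 2.7167 [0.45639535 0.01884607 0.36372229] [-178.50036874    0.27053678    1.89815398]
```

servo_tool(
  plan="0 0 0 0 0 0",
)

```text
time: 2.8
ee_pos: [0.4569, 0.019, 0.3662]
orientation: [-178.5, 0.1, 1.9]
wrist_force: [-0.4, 0.1, 0.7]
gripper_width: 0.051
grasp_force: 0.0
```

servo_tool(
  plan="0 0 -0.6 0 0 -1.17; 0 0 -1.2 0 0 -2.34; 0 0 -1.2 0 0 -3.51; 0 0 -1.2 0 0 -4.68; 0 0 -1.2 0 0 -5.85",
)

```text
time: 3.22
ee_pos: [0.4575, 0.0179, 0.416]
orientation: [-178.8, -1.0, 37.3]
wrist_force: [0.9, 0.3, -0.2]
gripper_width: 0.0513
grasp_force: 0.0
```

servo_tool(
  plan="0 0 0 0 0 -1.17; 0 0 0 0 0 -2.34; 0 0 0 0 0 -3.51; 0 0 0 0 0 -4.68; 0 0 0 0 0 -5.85",
)

```text
time: 3.63
ee_pos: [0.4574, 0.018, 0.4156]
orientation: [-179.5, -1.5, 72.4]
wrist_force: [-0.5, 0.2, -0.3]
gripper_width: 0.0511
grasp_force: 0.0
```

servo_tool(
  plan="0 0 0 0 0 -1.17; 0 0 0 0 0 -2.34; 0 0 0 0 0 -3.51; 0 0 0 0 0 -4.68; 0 0 0 0 0 -5.85",
)

```text
time: 4.05
ee_pos: [0.4574, 0.0179, 0.4156]
orientation: [179.5, -1.4, 107.5]
wrist_force: [-0.4, -0.7, 1.1]
gripper_width: 0.0511
grasp_force: 0.0
```

servo_tool(
  plan="0 0 0 0 0 -1.17; 0 0 0 0 0 -2.34; 0 0 0 0 0 -3.51; 0 0 0 0 0 -4.68; 0 0 0 0 0 -5.85",
)

```text
time: 4.47
ee_pos: [0.4574, 0.0179, 0.4156]
orientation: [178.8, -0.9, 142.6]
wrist_force: [0.1, 0.4, -0.2]
gripper_width: 0.0511
grasp_force: 0.0
```

servo_tool(
  plan="0 0 0 0 0 -1.17; 0 0 0 0 0 -2.34; 0 0 0 0 0 -3.51; 0 0 0 0 0 -4.68; 0 0 0 0 0 -5.85",
)

```text
time: 4.88
ee_pos: [0.4573, 0.018, 0.4156]
orientation: [178.5, -0.1, 177.7]
wrist_force: [0.4, 0.8, 1.3]
gripper_width: 0.0519
grasp_force: 0.0
```

servo_tool(
  plan="0 0 0 0 0 0",
)

```text
time: 4.97
ee_pos: [0.4574, 0.018, 0.4155]
orientation: [178.5, -0.1, 177.7]
wrist_force: [0.6, -0.5, 0.3]
gripper_width: 0.0514
grasp_force: 0.0
```

servo_tool(
  plan="0 0 0 0.25 0 -0.33; 0 0 0 0.25 0 -0.33",
)

```text
time: 5.13
ee_pos: [0.4573, 0.0182, 0.4151]
orientation: [-179.9, -0.1, 179.3]
wrist_force: [0.1, 0.4, -0.7]
gripper_width: 0.0509
grasp_force: 0.0
```

servo_tool(
  plan="0.05 1 0 0 0 0; 0.09 2 0 0 0 0; 0.09 2 0.8 0 0 0; 0.09 2 1.6 0 0 0; 0.09 2 1.6 0 0 0",
)

```text
time: 5.55
ee_pos: [0.4526, 0.0988, 0.346]
orientation: [-180.0, -0.5, 179.3]
wrist_force: [-1.0, -0.4, -0.7]
gripper_width: 0.0512
grasp_force: 0.0
```

```bash
python3 - <<'E'
from h import *
im,d=snap('top'); i2,d2=snap('side')
a=cv2.resize(im[180:280,120:270][:,:,::-1],None,fx=2.6,fy=2.6); b=cv2.resize(i2[90:240,150:300][:,:,::-1],None,fx=2.6,fy=2.6)
a=cv2.copyMakeBorder(a,0,b.shape[0]-a.shape[0],0,0,cv2.BORDER_CONSTANT); cv2.imwrite('pics/a2.png',np.hstack([a,b]))
E
```

```text
(no output)
```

View pics/a2.png

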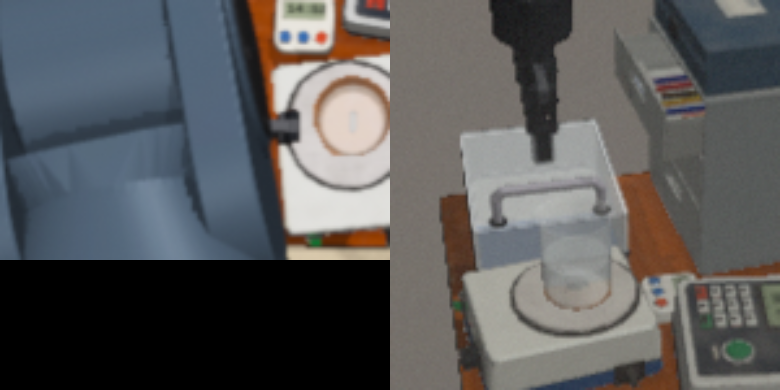

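Fingers hang over the bar's middle (side half ~ (545,165) with bar at y≈187). Descend and close.

servo_tool(
  plan="0 0 0.5 0 0 0; 0 0 1 0 0 0; 0 0 1.5 0 0 0; 0 0 1.5 0 0 0",
)

```text
time: 5.98
ee_pos: [0.4539, 0.098, 0.2896]
orientation: [180.0, -0.2, 179.4]
wrist_force: [-1.0, -0.2, -1.0]
gripper_width: 0.0512
grasp_force: 0.0
```

servo_tool(
  plan="0 0 0 0 0 0; 0 0 0 0 0 0; 0 0 0 0 0 0; 0 0 0 0 0 0; 0 0 0 0 0 0",
  gripper=0.0,
  newtons=20,
)

```text
time: 6.4
ee_pos: [0.4548, 0.1003, 0.2922]
orientation: [179.6, 0.0, 179.6]
wrist_force: [-0.8, 23.6, 5.3]
gripper_width: 0.0098
grasp_force: 21.3
```

servo_tool(
  plan="0 0.06 0 0 0 0; 0 0.06 0 0 0 0; 0 0.06 0 0 0 0",
)

```text
time: 6.65
ee_pos: [0.4547, 0.1015, 0.2922]
orientation: [179.9, 0.1, 179.5]
wrist_force: [-0.8, 3.0, 9.4]
gripper_width: 0.01
grasp_force: 21.4
```

servo_tool(
  plan="0 0.06 0 0 0 0; 0 0.06 0 0 0 0; 0 0.06 0 0 0 0",
)

```text
time: 6.9
ee_pos: [0.4547, 0.1025, 0.2922]
orientation: [-179.8, 0.1, 179.5]
wrist_force: [-0.8, -15.5, 13.4]
gripper_width: 0.0103
grasp_force: 22.0
```

servo_tool(
  plan="0 -0.04 0 0 0 0; 0 -0.04 0.15 0 0 0; 0 -0.04 0.17 0 0 0; 0 -0.04 0.17 0 0 0",
  gripper=0.3,
)

```text
time: 7.23
ee_pos: [0.4539, 0.1019, 0.2831]
orientation: [180.0, -0.1, 179.5]
wrist_force: [-0.3, -0.1, 0.7]
gripper_width: 0.0261
grasp_force: 0.0
```

servo_tool(
  plan="0 0 0 0 0 0; 0 0 0 0 0 0; 0 0 0 0 0 0; 0 0 0 0 0 0",
  gripper=0.0,
)

```text
time: 7.57
ee_pos: [0.4539, 0.1019, 0.2834]
orientation: [180.0, -0.1, 179.6]
wrist_force: [-0.8, -0.6, 1.6]
gripper_width: 0.0101
grasp_force: 19.7
```

```bash
cat > arc.py <<'E'
import numpy as np
def arc(ths):
    f=lambda t:np.array([-.198*np.cos(t)+.098*np.sin(t), .198*np.sin(t)+.098*np.cos(t)])
    for i in range(0,len(ths)-1,5):
        b=f(ths[i]); print(np.round(ths[i],2),'; '.join('0 %.2f %.2f 0 0 0'%((f(t)-b)[0]/.04,-(f(t)-b)[1]/.04) for t in ths[i+1:i+6]))
E
python3 -c "
from arc import *
arc(np.r_[0,.02,.05,.09,.14,.2,np.arange(.27,1.45,.07),1.47,1.51,1.55,1.58,1.61,1.63,1.65,1.67,1.69,1.7])"
```

```text
0.0 0 0.05 -0.10 0 0 0; 0 0.13 -0.24 0 0 0; 0 0.24 -0.43 0 0 0; 0 0.39 -0.67 0 0 0; 0 0.59 -0.93 0 0 0
0.2 0 0.25 -0.30 0 0 0; 0 0.51 -0.58 0 0 0; 0 0.80 -0.84 0 0 0; 0 1.11 -1.07 0 0 0; 0 1.43 -1.29 0 0 0
0.55 0 0.33 -0.19 0 0 0; 0 0.68 -0.36 0 0 0; 0 1.04 -0.51 0 0 0; 0 1.41 -0.63 0 0 0; 0 1.78 -0.72 0 0 0
0.9 0 0.38 -0.07 0 0 0; 0 0.76 -0.11 0 0 0; 0 1.15 -0.12 0 0 0; 0 1.54 -0.11 0 0 0; 0 1.92 -0.07 0 0 0
1.25 0 0.38 0.07 0 0 0; 0 0.76 0.16 0 0 0; 0 1.18 0.30 0 0 0; 0 1.38 0.38 0 0 0; 0 1.58 0.47 0 0 0
1.55 0 0.15 0.07 0 0 0; 0 0.30 0.15 0 0 0; 0 0.39 0.20 0 0 0; 0 0.49 0.26 0 0 0; 0 0.58 0.32 0 0 0
1.67 0 0.09 0.06 0 0 0; 0 0.14 0.09 0 0 0
```

servo_tool(
  plan="0 0.05 -0.10 0 0 0; 0 0.13 -0.24 0 0 0; 0 0.24 -0.43 0 0 0; 0 0.39 -0.67 0 0 0; 0 0.59 -0.93 0 0 0",
)

```text
time: 7.98
ee_pos: [0.4541, 0.1256, 0.3217]
orientation: [-180.0, -0.1, 179.5]
wrist_force: [1.7, -8.1, 2.7]
gripper_width: 0.0101
grasp_force: 20.0
```

servo_tool(
  plan="0 0.25 -0.30 0 0 0; 0 0.51 -0.58 0 0 0; 0 0.80 -0.84 0 0 0; 0 1.11 -1.07 0 0 0; 0 1.43 -1.29 0 0 0",
)

```text
time: 8.4
ee_pos: [0.4547, 0.1831, 0.3743]
orientation: [-180.0, -0.0, 179.5]
wrist_force: [2.0, -5.2, 6.0]
gripper_width: 0.0103
grasp_force: 20.2
```

servo_tool(
  plan="0 0 0 0 0 0",
)

```text
time: 8.48
ee_pos: [0.4547, 0.1844, 0.375]
orientation: [179.9, 0.0, 179.6]
wrist_force: [-3.6, -10.5, 14.5]
gripper_width: 0.0104
grasp_force: 21.5
```

servo_tool(
  plan="0 0.33 -0.19 0 0 0; 0 0.68 -0.36 0 0 0; 0 1.04 -0.51 0 0 0; 0 1.41 -0.63 0 0 0; 0 1.78 -0.72 0 0 0",
)

```text
time: 8.9
ee_pos: [0.4553, 0.2549, 0.4028]
orientation: [179.9, -0.0, 179.6]
wrist_force: [4.1, -2.9, 5.3]
gripper_width: 0.0101
grasp_force: 20.8
```

servo_tool(
  plan="0 0.38 -0.07 0 0 0; 0 0.76 -0.11 0 0 0; 0 1.15 -0.12 0 0 0; 0 1.54 -0.11 0 0 0; 0 1.92 -0.07 0 0 0",
)

```text
time: 9.32
ee_pos: [0.4558, 0.3319, 0.405]
orientation: [179.9, -0.0, 179.6]
wrist_force: [5.3, -1.1, 4.4]
gripper_width: 0.0103
grasp_force: 20.5
```

servo_tool(
  plan="0 0.38 0.07 0 0 0; 0 0.76 0.16 0 0 0; 0 1.18 0.30 0 0 0; 0 1.38 0.38 0 0 0; 0 1.58 0.47 0 0 0",
)

```text
time: 9.73
ee_pos: [0.4565, 0.3955, 0.3846]
orientation: [180.0, -0.1, 179.6]
wrist_force: [5.2, -0.9, -1.7]
gripper_width: 0.01
grasp_force: 20.6
```

servo_tool(
  plan="0 0.15 0.07 0 0 0; 0 0.30 0.15 0 0 0; 0 0.39 0.20 0 0 0; 0 0.49 0.26 0 0 0; 0 0.58 0.32 0 0 0",
)

```text
time: 10.15
ee_pos: [0.4567, 0.4181, 0.3717]
orientation: [180.0, -0.1, 179.6]
wrist_force: [4.8, 0.2, 1.8]
gripper_width: 0.0101
grasp_force: 21.0
```

servo_tool(
  plan="0 0.09 0.06 0 0 0; 0 0.14 0.09 0 0 0; 0 0.14 0.09 0 0 0; 0 0.14 0.09 0 0 0",
)

```text
time: 10.48
ee_pos: [0.4567, 0.4228, 0.3687]
orientation: [-179.9, -0.1, 179.5]
wrist_force: [2.9, -7.8, 9.0]
gripper_width: 0.01
grasp_force: 21.7
```

```bash
python3 - <<'E'
from h import *
im,d=snap('top'); i2,d2=snap('side')
a=cv2.resize(im[180:280,80:230][:,:,::-1],None,fx=2.6,fy=2.6); b=cv2.resize(i2[40:240,130:300][:,:,::-1],None,fx=2.6,fy=2.6)
a=cv2.copyMakeBorder(a,0,b.shape[0]-a.shape[0],0,0,cv2.BORDER_CONSTANT)[:,:330]; cv2.imwrite('pics/a3.png',np.hstack([a,b]))
E
```

```text
(no output)
```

View pics/a3.png

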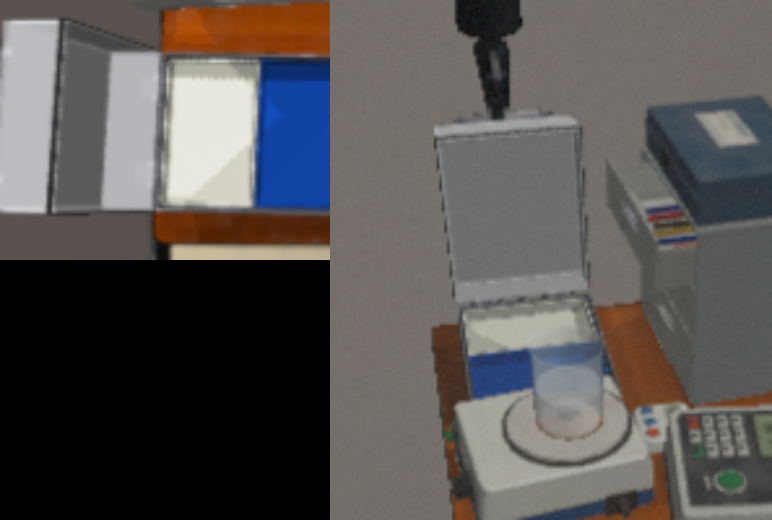

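Hood is up and open (side half: panel (435–585,120–300)); top half shows white bin inner corners (167,60)–(257,207). Nudge to the stop, release, rise.

servo_tool(
  plan="0 0.04 0.02 0 0 0; 0 0.06 0.03 0 0 0; 0 0.06 0.03 0 0 0",
)

```text
time: 10.83
ee_pos: [0.4566, 0.4236, 0.3685]
orientation: [-179.8, -0.0, 179.5]
wrist_force: [-0.8, -27.9, 26.9]
gripper_width: 0.01
grasp_force: 23.9
```

servo_tool(
  plan="0 0 0 0 0 0; 0 0 0 0 0 0; 0 0 0 0 0 0; 0 0 0 0 0 0",
  gripper=0.3,
)

```text
time: 11.17
ee_pos: [0.4564, 0.4255, 0.3669]
orientation: [180.0, -0.2, 179.6]
wrist_force: [1.1, -0.6, -0.5]
gripper_width: 0.0258
grasp_force: 0.0
```

servo_tool(
  plan="0 0 -0.4 0 0 0; 0 0 -0.9 0 0 0; 0 0 -1.6 0 0 0; 0 0 -2.4 0 0 0; 0 0 -2.4 0 0 0",
)

```text
time: 11.58
ee_pos: [0.4568, 0.4253, 0.469]
orientation: [179.7, 0.2, 179.6]
wrist_force: [0.2, -0.6, -0.3]
gripper_width: 0.0256
grasp_force: 0.0
```

```bash
python3 - <<'E'
from h import *
snap('top')
for p in((167,60),(258,60),(255,207),(163,207)): print(np.round(onz('top',80+p[0]/2.6,180+p[1]/2.6,.026),3))
s=sensors.read_state(); print(np.round(s['joints'],1))
E
```

```text
[0.532 0.293 0.026]
[0.532 0.197 0.026]
[0.381 0.196 0.026]
[0.38  0.291 0.026]
[42.9 28.6 30.3 91.5  0.1 43.4]
```

servo_tool(
  plan="0 -1 0 0 0 0; 0 -2 0 0 0 0; 0 -3 0 0 0 0; 0 -4 0 0 0 0; 0 -5 0 0 0 0",
  gripper=1.0,
)

```text
time: 12.05
ee_pos: [0.4546, 0.2234, 0.4623]
orientation: [-180.0, -0.2, 179.6]
wrist_force: [0.8, -0.3, -0.5]
gripper_width: 0.0838
grasp_force: 0.0
```

servo_tool(
  plan="0 -1 0 0 0 0; 0 -2 0 0 0 0; 0 -3 0 0 0 0; 0 -4 0 0 0 0; 0 -5 0 0 0 0",
)

```text
time: 12.47
ee_pos: [0.4531, 0.0234, 0.4625]
orientation: [180.0, -0.2, 179.6]
wrist_force: [1.3, 0.9, -0.0]
gripper_width: 0.0854
grasp_force: 0.0
```

servo_tool(
  plan="0.3 -1 0 0 0 0; 0.6 -2 0 0 0 0; 0.9 -3 0 0 0 0; 1.2 -4 0 0 0 0; 1.4 -4.8 0 0 0 0",
)

```text
time: 12.88
ee_pos: [0.3948, -0.1686, 0.4626]
orientation: [180.0, -0.2, 179.5]
wrist_force: [1.5, 0.0, -0.6]
gripper_width: 0.0852
grasp_force: 0.0
```

servo_tool(
  plan="0 0 0 0 0 1.17; 0 0 0 0 0 2.34; 0 0 0 0 0 3.51; 0 0 0 0 0 4.68; 0 0 0 0 0 5.85",
)

```text
time: 13.3
ee_pos: [0.3962, -0.1665, 0.4624]
orientation: [-179.9, -0.2, 144.1]
wrist_force: [-0.1, -0.1, -0.3]
gripper_width: 0.0855
grasp_force: 0.0
```

servo_tool(
  plan="0 0 0 0 0 1.17; 0 0 0 0 0 2.34; 0 0 0 0 0 3.51; 0 0 0 0 0 4.68; 0 0 0 0 0 5.85",
)

```text
time: 13.72
ee_pos: [0.3962, -0.1664, 0.4624]
orientation: [-179.8, -0.1, 109.0]
wrist_force: [0.8, -0.5, 0.3]
gripper_width: 0.0854
grasp_force: 0.0
```

servo_tool(
  plan="0 0 0 0 0 1.1; 0 0 0 0 0 2.2; 0 0 0 0 0 3.25; 0 0 0 0 0 3.25; 0 0 0 0 0 3.25",
)

```text
time: 14.13
ee_pos: [0.3962, -0.1665, 0.4627]
orientation: [-179.8, -0.0, 90.1]
wrist_force: [-0.0, -0.6, 0.9]
gripper_width: 0.0857
grasp_force: 0.0
```

```bash
python3 - <<'E'
from meas import *
i2,_=snap('side'); im,_=snap('top'); print(blobs('side',i2,'blue',.024),blobs('top',im,'blue',.024))
cv2.imwrite('pics/s4.png',cv2.resize(i2[100:350,110:370][:,:,::-1],None,fx=2.3,fy=2.3))
print(sensors.read_state()['joints'].round(1))
E
```

```text
[(array([ 0.47 , -0.198,  0.024]), np.int32(69), array([238., 269.])), (array([ 0.395, -0.328,  0.024]), np.int32(411), array([214., 322.]))] [(array([ 0.481, -0.196,  0.024]), np.int32(243), array([325., 223.]))]
[-22.8   3.8  -3.4  82.9  -0.   67.2]
```

View pics/s4.png

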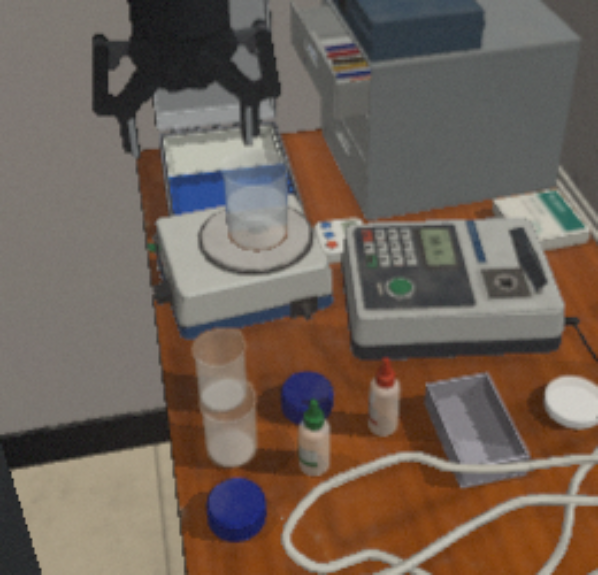

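Side view: gripper above the beakers, scene unchanged. Descend on beaker 1 and grip.

servo_tool(
  plan="0 0.1 0.9 0 0 0; 0 0.1 1.8 0 0 0; 0 0.1 2.7 0 0 0; 0 0.1 3.6 0 0 0; 0 0.1 4.4 0 0 0",
)

```text
time: 14.65
ee_pos: [0.3992, -0.1663, 0.2853]
orientation: [-179.9, -0.0, 90.0]
wrist_force: [1.2, -0.8, -1.2]
gripper_width: 0.0857
grasp_force: 0.0
```

servo_tool(
  plan="0 0 0.6 0 0 0; 0 0 1.2 0 0 0; 0 0 1.8 0 0 0; 0 0 2.2 0 0 0; 0 0 2.2 0 0 0",
)

```text
time: 15.07
ee_pos: [0.3983, -0.1659, 0.1966]
orientation: [-179.6, -0.1, 90.0]
wrist_force: [-0.9, 0.0, 0.8]
gripper_width: 0.0853
grasp_force: 0.0
```

servo_tool(
  plan="0 0 0 0 0 0; 0 0 0 0 0 0; 0 0 0 0 0 0; 0 0 0 0 0 0; 0 0 0 0 0 0",
  gripper=0,
  newtons=25,
)

```text
time: 15.48
ee_pos: [0.4003, -0.1668, 0.2006]
orientation: [180.0, 0.0, 89.9]
wrist_force: [-0.2, 1.0, 7.4]
gripper_width: 0.0513
grasp_force: 25.0
```

servo_tool(
  plan="0 0 -0.4 0 0 0; 0 0 -1.2 0 0 0; 0 0 -2.1 0 0 0; 0 0 -3 0 0 0; 0 0 -3.9 0 0 0",
)

```text
time: 15.9
ee_pos: [0.3995, -0.1664, 0.3579]
orientation: [-179.9, 0.0, 89.9]
wrist_force: [1.2, -1.2, -1.6]
gripper_width: 0.0512
grasp_force: 26.3
```

servo_tool(
  plan="0 0 -0.9 0 0 0; 0.3 0 -1.7 0 0 0; 1 0.2 -2.2 0 0 0; 1.8 0.5 -2.2 0 0 0; 2.7 0.8 -2.2 0 0 0",
)

```text
time: 16.32
ee_pos: [0.4326, -0.058, 0.4456]
orientation: [179.9, 0.0, 89.7]
wrist_force: [1.2, -1.1, -1.3]
gripper_width: 0.0512
grasp_force: 26.3
```

servo_tool(
  plan="0.9 0.2 0 0 0 0; 1.8 0.4 0 0 0 0; 2.7 0.6 0 0 0 0; 3.6 0.8 0 0 0 0; 4.5 1 0 0 0 0",
)

```text
time: 16.73
ee_pos: [0.4727, 0.1231, 0.4442]
orientation: [-180.0, -0.0, 89.9]
wrist_force: [2.4, -1.4, -0.1]
gripper_width: 0.0506
grasp_force: 26.3
```

servo_tool(
  plan="0.9 0.2 0 0 0 0; 1.7 0.4 0 0 0 0; 2.4 0.5 0 0 0 0; 2.9 0.6 0 0 0 0; 3 0.6 0 0 0 0",
)

```text
time: 17.15
ee_pos: [0.4973, 0.244, 0.4434]
orientation: [-179.9, -0.1, 90.0]
wrist_force: [0.7, 0.1, -0.8]
gripper_width: 0.0505
grasp_force: 26.3
```

servo_tool(
  plan="0 0 0 0 0 0; 0 0 0 0 0 0",
)

```text
time: 17.32
ee_pos: [0.4971, 0.2408, 0.4437]
orientation: [-179.9, -0.0, 89.9]
wrist_force: [0.6, -0.2, -0.5]
gripper_width: 0.0507
grasp_force: 26.3
```

servo_tool(
  plan="0 0 0.7 0 0 0; 0 0 1.6 0 0 0; 0 0 2.5 0 0 0; 0 0 3.4 0 0 0; 0 0 4.2 0 0 0",
)

```text
time: 17.73
ee_pos: [0.4964, 0.2396, 0.274]
orientation: [-179.9, -0.0, 89.8]
wrist_force: [-0.3, 0.6, -1.1]
gripper_width: 0.051
grasp_force: 26.3
```

servo_tool(
  plan="0 0 0.6 0 0 0; 0 0 1.1 0 0 0; 0 0 1.4 0 0 0; 0 0 1.52 0 0 0; 0 0 1.52 0 0 0",
)

```text
time: 18.15
ee_pos: [0.4965, 0.2401, 0.2141]
orientation: [-179.8, 0.0, 89.8]
wrist_force: [0.7, -0.4, 0.8]
gripper_width: 0.0507
grasp_force: 26.3
```

servo_tool(
  plan="0 0 0.04 0 0 0; 0 0 0.07 0 0 0; 0 0 0.07 0 0 0",
)

```text
time: 18.4
ee_pos: [0.4971, 0.2412, 0.2125]
orientation: [-179.9, -0.1, 89.8]
wrist_force: [-0.5, -0.3, 0.2]
gripper_width: 0.0508
grasp_force: 26.3
```

servo_tool(
  plan="0 0 0.03 0 0 0; 0 0 0.05 0 0 0; 0 0 0.05 0 0 0",
)

```text
time: 18.65
ee_pos: [0.4973, 0.2415, 0.2108]
orientation: [180.0, -0.1, 89.9]
wrist_force: [1.3, -0.9, 9.9]
gripper_width: 0.0511
grasp_force: 24.0
```

servo_tool(
  plan="0 0 0 0 0 0; 0 0 0 0 0 0; 0 0 0 0 0 0; 0 0 0 0 0 0",
  gripper=0.75,
)

```text
time: 18.98
ee_pos: [0.4967, 0.2413, 0.2096]
orientation: [-179.9, -0.0, 89.9]
wrist_force: [-0.5, -0.3, -0.3]
gripper_width: 0.0642
grasp_force: 0.0
```

servo_tool(
  plan="0 0 -0.4 0 0 0; 0 0 -1.2 0 0 0; 0 0 -2.1 0 0 0; 0 0 -3 0 0 0; 0 0 -3.9 0 0 0",
)

```text
time: 19.4
ee_pos: [0.4967, 0.241, 0.3674]
orientation: [-179.9, -0.0, 89.9]
wrist_force: [-0.1, 0.4, -0.4]
gripper_width: 0.064
grasp_force: 0.0
```

servo_tool(
  plan="-0.3 0 -0.9 0 0 0; -1.2 -0.2 -1.6 0 0 0; -2.1 -0.4 -1.8 0 0 0; -3 -0.6 -1.8 0 0 0; -4 -0.8 -1.8 0 0 0",
)

```text
time: 19.82
ee_pos: [0.4642, 0.0802, 0.4385]
orientation: [-180.0, -0.0, 89.9]
wrist_force: [1.2, -0.6, -0.3]
gripper_width: 0.0643
grasp_force: 0.0
```

servo_tool(
  plan="-1 -0.2 0 0 0 0; -2 -0.4 0 0 0 0; -3 -0.6 0 0 0 0; -4 -0.8 0 0 0 0; -5 -1 0 0 0 0",
  gripper=1,
)

```text
time: 20.23
ee_pos: [0.4233, -0.1204, 0.4379]
orientation: [-179.9, -0.0, 89.9]
wrist_force: [0.6, 0.3, -0.5]
gripper_width: 0.0853
grasp_force: 0.0
```

servo_tool(
  plan="-1 -0.2 0 0 0 0; -2 -0.4 0 0 0 0; -2.9 -0.6 0 0 0 0; -2.9 -0.6 0 0 0 0; -2.9 -0.6 0 0 0 0",
)

```text
time: 20.65
ee_pos: [0.3993, -0.2362, 0.4375]
orientation: [-179.9, -0.0, 89.6]
wrist_force: [-0.0, 0.6, 0.6]
gripper_width: 0.0854
grasp_force: 0.0
```

```bash
python3 - <<'E'
from meas import *
i2,_=snap('side'); im,_=snap('top'); print(blobs('side',i2,'blue',.024),blobs('top',im,'blue',.024))
a=cv2.resize(im[170:300,80:400][:,:,::-1],None,fx=1.8,fy=1.8); b=cv2.resize(i2[110:350,140:360][:,:,::-1],None,fx=1.5,fy=1.5)
o=np.zeros((600,600,3),'uint8');o[:a.shape[0],:a.shape[1]]=a;o[236:236+b.shape[0],:b.shape[1]]=b
cv2.imwrite('pics/s5.png',o)
E
```

```text
[(array([ 0.471, -0.196,  0.024]), np.int32(80), array([239., 268.])), (array([ 0.395, -0.327,  0.024]), np.int32(406), array([214., 322.]))] [(array([ 0.48 , -0.199,  0.024]), np.int32(276), array([326., 223.]))]
```

View pics/s5.png

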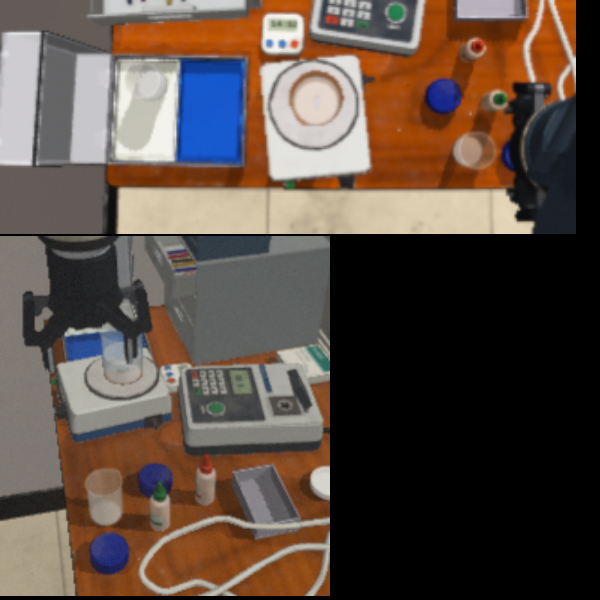

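Beaker 1 stands in the white bin at (150,82); beaker 2 waits at (474,150). Take it.

servo_tool(
  plan="0 0 0.8 0 0 0; 0 0 1.6 0 0 0; 0 0 2.4 0 0 0; 0 0 3.2 0 0 0; 0 0 4 0 0 0",
)

```text
time: 21.17
ee_pos: [0.3999, -0.233, 0.2766]
orientation: [-179.9, -0.0, 90.0]
wrist_force: [1.0, -0.5, 0.3]
gripper_width: 0.0858
grasp_force: 0.0
```

servo_tool(
  plan="0 0 0.6 0 0 0; 0 0 1.2 0 0 0; 0 0 1.7 0 0 0; 0 0 1.95 0 0 0; 0 0 1.95 0 0 0",
)

```text
time: 21.58
ee_pos: [0.3991, -0.2328, 0.1979]
orientation: [-179.7, -0.1, 90.0]
wrist_force: [-0.6, -0.1, 0.0]
gripper_width: 0.0854
grasp_force: 0.0
```

servo_tool(
  plan="0 0 0 0 0 0; 0 0 0 0 0 0; 0 0 0 0 0 0; 0 0 0 0 0 0; 0 0 0 0 0 0",
  gripper=0,
)

```text
time: 22.0
ee_pos: [0.4001, -0.2347, 0.2008]
orientation: [180.0, 0.0, 89.9]
wrist_force: [1.9, 2.2, 8.5]
gripper_width: 0.0511
grasp_force: 25.4
```

servo_tool(
  plan="0 0 -0.4 0 0 0; 0 0 -1.2 0 0 0; 0 0 -2.1 0 0 0; 0 0 -3 0 0 0; 0 0 -3.9 0 0 0",
)

```text
time: 22.42
ee_pos: [0.3994, -0.2343, 0.358]
orientation: [-179.9, 0.0, 89.8]
wrist_force: [1.3, -0.6, -1.1]
gripper_width: 0.0508
grasp_force: 26.3
```

servo_tool(
  plan="0 0 -0.9 0 0 0; 0 0 -1.8 0 0 0; 0.6 0 -2.1 0 0 0; 1.5 0 -2.1 0 0 0; 2.4 0 -2.1 0 0 0",
)

```text
time: 22.83
ee_pos: [0.4, -0.138, 0.4411]
orientation: [180.0, 0.0, 89.7]
wrist_force: [0.9, 0.3, 0.1]
gripper_width: 0.0511
grasp_force: 26.3
```

servo_tool(
  plan="0.9 0 0 0 0 0; 1.8 0 0 0 0 0; 2.7 0 0 0 0 0; 3.6 0 0 0 0 0; 4.5 0 0 0 0 0",
)

```text
time: 23.25
ee_pos: [0.4, 0.043, 0.4405]
orientation: [-179.9, -0.0, 89.8]
wrist_force: [1.9, -0.2, -0.5]
gripper_width: 0.0512
grasp_force: 26.3
```

servo_tool(
  plan="0.9 0 0 0 0 0; 1.8 0.1 0 0 0 0; 2.7 0.2 0 0 0 0; 3.6 0.3 0 0 0 0; 4.3 0.4 0 0 0 0",
)

```text
time: 23.67
ee_pos: [0.4167, 0.2158, 0.4404]
orientation: [-179.9, -0.1, 89.9]
wrist_force: [0.3, -0.3, -0.1]
gripper_width: 0.0513
grasp_force: 26.3
```

servo_tool(
  plan="0.4 0 0 0 0 0; 0.7 0 0 0 0 0; 0.7 0 0 0 0 0; 0.7 0 0 0 0 0",
)

```text
time: 24.0
ee_pos: [0.4171, 0.2412, 0.44]
orientation: [-179.9, -0.0, 89.9]
wrist_force: [-0.2, -0.5, -0.3]
gripper_width: 0.0506
grasp_force: 26.3
```

servo_tool(
  plan="0 0 0.7 0 0 0; 0 0 1.6 0 0 0; 0 0 2.5 0 0 0; 0 0 3.4 0 0 0; 0 0 4.2 0 0 0",
)

```text
time: 24.42
ee_pos: [0.4165, 0.2398, 0.2704]
orientation: [-179.9, -0.0, 89.8]
wrist_force: [-0.2, -0.2, -1.1]
gripper_width: 0.0511
grasp_force: 26.3
```

servo_tool(
  plan="0 0 0.6 0 0 0; 0 0 1.1 0 0 0; 0 0 1.35 0 0 0; 0 0 1.46 0 0 0; 0 0 1.5 0 0 0",
)

```text
time: 24.83
ee_pos: [0.4169, 0.2409, 0.2121]
orientation: [-179.9, -0.0, 89.8]
wrist_force: [0.2, 0.0, -0.0]
gripper_width: 0.0511
grasp_force: 26.3
```

servo_tool(
  plan="0 0 0.02 0 0 0; 0 0 0.03 0 0 0; 0 0 0.03 0 0 0",
)

```text
time: 25.08
ee_pos: [0.4171, 0.2416, 0.2116]
orientation: [-180.0, -0.1, 89.8]
wrist_force: [-0.4, 0.1, -0.2]
gripper_width: 0.0509
grasp_force: 26.3
```

servo_tool(
  plan="0 0 0.03 0 0 0; 0 0 0.03 0 0 0; 0 0 0.03 0 0 0; 0 0 0.03 0 0 0; 0 0 0.03 0 0 0",
  gripper=0.73,
)

```text
time: 25.5
ee_pos: [0.4168, 0.2415, 0.2095]
orientation: [-179.9, -0.0, 89.9]
wrist_force: [-0.6, 0.3, -0.6]
gripper_width: 0.0625
grasp_force: 0.0
```

servo_tool(
  plan="0 0 -0.4 0 0 0; 0 0 -1.2 0 0 0; 0 0 -2.1 0 0 0; 0 0 -3 0 0 0; 0 0 -3.9 0 0 0",
)

```text
time: 25.92
ee_pos: [0.4167, 0.2412, 0.3673]
orientation: [-179.9, -0.0, 89.8]
wrist_force: [0.9, 0.3, 0.8]
gripper_width: 0.0623
grasp_force: 0.0
```

servo_tool(
  plan="-0.3 0 -0.9 0 0 0; -1.2 0.2 -1.6 0 0 0; -2.1 0.3 -1.8 0 0 0; -3 0.4 -1.8 0 0 0; -4 0.5 -1.8 0 0 0",
)

```text
time: 26.33
ee_pos: [0.4368, 0.0801, 0.4383]
orientation: [-180.0, -0.0, 89.9]
wrist_force: [1.7, -0.5, -0.1]
gripper_width: 0.0626
grasp_force: 0.0
```

servo_tool(
  plan="-1 0.2 0 0 0 0; -2 0.4 0 0 0 0; -3 0.6 0 0 0 0; -4 0.8 0 0 0 0; -5 1 0 0 0 0",
  gripper=1,
)

```text
time: 26.75
ee_pos: [0.4761, -0.1209, 0.4374]
orientation: [-179.9, -0.0, 89.8]
wrist_force: [1.7, 0.0, -0.5]
gripper_width: 0.0852
grasp_force: 0.0
```

servo_tool(
  plan="-1 0.1 0 0 0 0; -2 0.1 0 0 0 0; -2 0.1 0 0 0 0; -2 0.1 0 0 0 0",
)

```text
time: 27.08
ee_pos: [0.4798, -0.2006, 0.4367]
orientation: [-179.8, -0.0, 89.7]
wrist_force: [0.5, 0.8, -0.4]
gripper_width: 0.0851
grasp_force: 0.0
```

```bash
python3 - <<'E'
from meas import *
i2,_=snap('side'); im,_=snap('top'); print(blobs('side',i2,'blue',.024),blobs('top',im,'blue',.024))
a=cv2.resize(im[170:300,80:400][:,:,::-1],None,fx=1.8,fy=1.8); b=cv2.resize(i2[110:350,140:360][:,:,::-1],None,fx=1.5,fy=1.5)
o=np.zeros((600,600,3),'uint8');o[:a.shape[0],:a.shape[1]]=a;o[236:236+b.shape[0],:b.shape[1]]=b
cv2.imwrite('pics/s6.png',o)
E
```

```text
[(array([ 0.395, -0.327,  0.024]), np.int32(404), array([214., 322.]))] [(array([ 0.483, -0.231,  0.024]), np.int32(243), array([338., 222.]))]
```

View pics/s6.png

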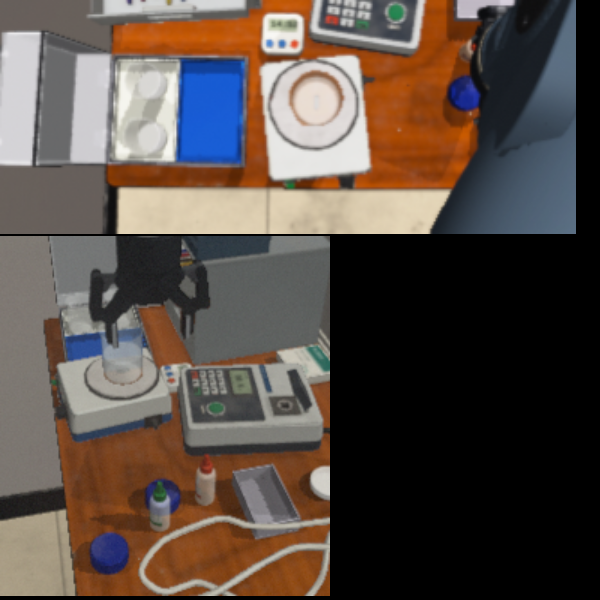

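Both beakers stand in the white bin. Cap 1 has been knocked to about (.483,-.231), partly hidden by the arm, near the green bottle. I step aside, turn the wrist and re-measure.

servo_tool(
  plan="-1 0 0 0 0 0; -2 0 0 0 0 0; -2.5 0 0 0 0 0; -2.5 0 0 0 0 0; -2.5 0 0 0 0 0",
)

```text
time: 27.6
ee_pos: [0.4801, -0.2984, 0.437]
orientation: [-179.9, -0.0, 89.9]
wrist_force: [0.9, 0.2, -0.4]
gripper_width: 0.0853
grasp_force: 0.0
```

servo_tool(
  plan="0 0 0 0 0 1.17; 0 0 0 0 0 2.34; 0 0 0 0 0 3.51; 0 0 0 0 0 4.68; 0 0 0 0 0 5.85",
)

```text
time: 28.02
ee_pos: [0.4802, -0.2968, 0.4375]
orientation: [-179.9, 0.0, 54.5]
wrist_force: [0.4, -0.0, -0.2]
gripper_width: 0.0851
grasp_force: 0.0
```

servo_tool(
  plan="0 0 0 0 0 1.17; 0 0 0 0 0 2.34; 0 0 0 0 0 2.48; 0 0 0 0 0 2.48",
)

```text
time: 28.35
ee_pos: [0.4801, -0.2974, 0.4375]
orientation: [-179.9, 0.1, 40.1]
wrist_force: [0.3, 0.4, 0.3]
gripper_width: 0.0854
grasp_force: 0.0
```

```bash
python3 - <<'E'
from meas import *
i2,_=snap('side'); im,_=snap('top'); print(blobs('side',i2,'blue',.024),blobs('top',im,'blue',.024),blobs('top',im,'green',.086))
a=cv2.resize(im[170:300,270:400][:,:,::-1],None,fx=4,fy=4)
cv2.imwrite('pics/s7.png',a)
E
```

```text
[(array([ 0.395, -0.328,  0.024]), np.int32(405), array([215., 322.]))] [(array([ 0.484, -0.233,  0.024]), np.int32(263), array([338., 222.])), (array([ 0.393, -0.313,  0.024]), np.int32(291), array([369., 256.]))] [(array([ 0.595, -0.123,  0.086]), np.int32(52), array([300., 176.])), (array([ 0.579, -0.077,  0.086]), np.int32(7), array([282., 182.])), (array([ 0.471, -0.269,  0.086]), np.int32(25), array([358., 225.]))]
```

View pics/s7.png

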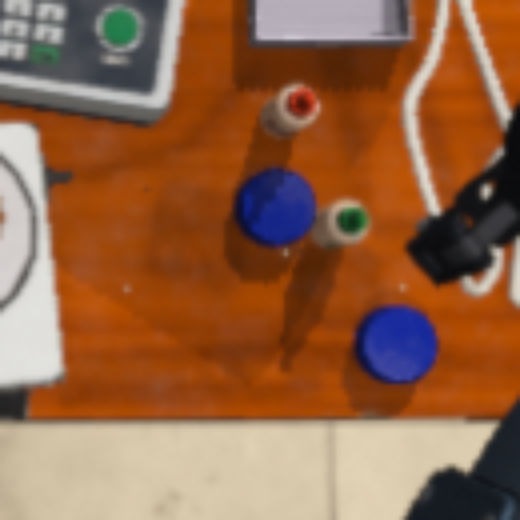

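The top crop shows cap 1 at (277,207), right beside the green bottle (350,222). The gripper body would touch its tip, so I take the bottles first.

servo_tool(
  plan="0 0 0 0 0 -1.17; 0 0 0 0 0 -2.34; 0 0 0 0 0 -3.51; 0 0 0 0 0 -4.68; 0 0 0 0 0 -5.85",
)

```text
time: 28.87
ee_pos: [0.4799, -0.2985, 0.4372]
orientation: [-179.9, 0.0, 75.5]
wrist_force: [0.9, -0.3, -0.6]
gripper_width: 0.0855
grasp_force: 0.0
```

servo_tool(
  plan="0 0 0 0 0 -1.17; 0 0 0 0 0 -2.34; 0 0 0 0 0 -2.48; 0 0 0 0 0 -2.48",
)

```text
time: 29.2
ee_pos: [0.4799, -0.2986, 0.4372]
orientation: [-179.9, -0.0, 89.8]
wrist_force: [-0.3, 0.3, 0.7]
gripper_width: 0.0859
grasp_force: 0.0
```

servo_tool(
  plan="0.63 -0.23 0 0 0 0; 0.63 -0.23 0.9 0 0 0; 0.63 -0.23 1.8 0 0 0; 0.63 -0.23 2.7 0 0 0; 0.63 -0.23 2.7 0 0 0",
)

```text
time: 29.62
ee_pos: [0.4686, -0.2722, 0.3232]
orientation: [-179.4, -0.3, 89.7]
wrist_force: [-0.2, 0.6, -1.7]
gripper_width: 0.0852
grasp_force: 0.0
```

servo_tool(
  plan="0 0 0.8 0 0 0; 0 0 1.6 0 0 0; 0 0 2.4 0 0 0; 0 0 3 0 0 0; 0 0 3 0 0 0",
  gripper=0.75,
)

```text
time: 30.03
ee_pos: [0.4694, -0.273, 0.2067]
orientation: [-179.6, -0.2, 89.7]
wrist_force: [-1.4, 0.3, -0.6]
gripper_width: 0.064
grasp_force: 0.0
```

servo_tool(
  plan="0 0 0 0 0 0; 0 0 0 0 0 0; 0 0 0 0 0 0; 0 0 0 0 0 0; 0 0 0 0 0 0",
  gripper=0,
)

```text
time: 30.45
ee_pos: [0.4712, -0.2741, 0.2115]
orientation: [179.9, 0.1, 89.8]
wrist_force: [1.4, 0.3, 10.3]
gripper_width: 0.0284
grasp_force: 24.5
```

servo_tool(
  plan="0 0 -0.4 0 0 0; 0 0 -1.2 0 0 0; 0 0 -2.1 0 0 0; 0 0 -3 0 0 0; 0 0 -3.5 0 0 0",
)

```text
time: 30.87
ee_pos: [0.4708, -0.2737, 0.3546]
orientation: [179.9, 0.1, 89.8]
wrist_force: [0.6, -1.0, 0.4]
gripper_width: 0.0286
grasp_force: 24.5
```

servo_tool(
  plan="-0.2 0.8 0 0 0 0; -0.4 1.7 0 0 0 0; -0.6 2.6 0 0 0 0; -0.7 3.4 0 0 0 0; -0.7 3.97 0 0 0 0",
)

```text
time: 31.28
ee_pos: [0.6311, -0.3023, 0.3497]
orientation: [-180.0, 0.0, 89.8]
wrist_force: [0.3, -0.8, -0.6]
gripper_width: 0.0284
grasp_force: 24.6
```

servo_tool(
  plan="0 0 0 0 0 0; 0 0 0 0 0 0",
)

```text
time: 31.45
ee_pos: [0.63, -0.3018, 0.349]
orientation: [-179.9, -0.0, 89.9]
wrist_force: [-0.2, 0.2, -1.0]
gripper_width: 0.0288
grasp_force: 24.6
```

```bash
python3 - <<'E'
from meas import *
i2,_=snap('side'); im,_=snap('top'); print(blobs('side',i2,'blue',.024),blobs('top',im,'blue',.024))
cv2.imwrite('pics/s8.png',cv2.resize(i2[110:350,190:420][:,:,::-1],None,fx=2.5,fy=2.5))
E
```

```text
[(array([ 0.395, -0.327,  0.024]), np.int32(406), array([214., 322.]))] [(array([ 0.484, -0.232,  0.024]), np.int32(266), array([338., 222.]))]
```

View pics/s8.png

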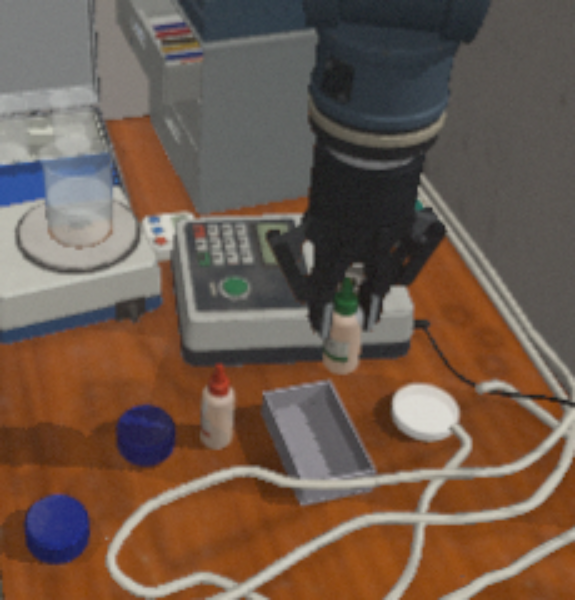

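The green bottle hangs upright over the tray (bottle (343,340), tray (318,440)). Lower it.

servo_tool(
  plan="0 0 0.6 0 0 0; 0 0 1.4 0 0 0; 0 0 2.2 0 0 0; 0 0 2.9 0 0 0; 0 0 3.2 0 0 0",
)

```text
time: 31.97
ee_pos: [0.6269, -0.3016, 0.218]
orientation: [-179.7, -0.1, 89.8]
wrist_force: [-0.8, 0.3, -0.2]
gripper_width: 0.0284
grasp_force: 24.7
```

servo_tool(
  plan="0 0 0.08 0 0 0; 0 0 0.13 0 0 0; 0 0 0.15 0 0 0; 0 0 0.15 0 0 0",
)

```text
time: 32.3
ee_pos: [0.6291, -0.3022, 0.2165]
orientation: [-180.0, 0.0, 89.8]
wrist_force: [0.6, -0.1, -0.7]
gripper_width: 0.0284
grasp_force: 24.7
```

servo_tool(
  plan="0 0 0.03 0 0 0; 0 0 0.05 0 0 0; 0 0 0.05 0 0 0",
)

```text
time: 32.55
ee_pos: [0.6295, -0.3021, 0.2141]
orientation: [180.0, 0.0, 89.9]
wrist_force: [1.3, 0.5, 4.2]
gripper_width: 0.0284
grasp_force: 24.1
```

servo_tool(
  plan="0 0 0 0 0 0; 0 0 0 0 0 0; 0 0 0 0 0 0; 0 0 0 0 0 0",
  gripper=0.55,
)

```text
time: 32.88
ee_pos: [0.6289, -0.3019, 0.2128]
orientation: [-179.9, -0.0, 89.8]
wrist_force: [-0.2, -0.6, -0.4]
gripper_width: 0.0474
grasp_force: 0.0
```

servo_tool(
  plan="0 0 -0.4 0 0 0; 0 0 -1.1 0 0 0; 0 0 -2 0 0 0; 0 0 -2.9 0 0 0; 0 0 -3.5 0 0 0",
)

```text
time: 33.3
ee_pos: [0.6292, -0.3019, 0.3565]
orientation: [180.0, 0.1, 89.8]
wrist_force: [1.5, -0.2, 0.5]
gripper_width: 0.0469
grasp_force: 0.0
```

servo_tool(
  plan="0.6 -0.8 0 0 0 0; 1.1 -1.6 0 0 0 0; 1.52 -2.09 0 0 0 0; 1.52 -2.09 0 0 0 0; 1.52 -2.09 0 0 0 0",
  gripper=0.8,
)

```text
time: 33.72
ee_pos: [0.5445, -0.2401, 0.3534]
orientation: [-179.9, -0.0, 89.9]
wrist_force: [1.0, -0.5, -0.2]
gripper_width: 0.0682
grasp_force: 0.0
```

```bash
python3 - <<'E'
from meas import *
i2,_=snap('side'); im,_=snap('top'); print(blobs('top',im,'blue',.024),sensors.read_state()['ee_pos'])
a=cv2.resize(i2[110:350,190:420][:,:,::-1],None,fx=1.7,fy=1.7);b=cv2.resize(im[120:300,270:400][:,:,::-1],None,fx=2.2,fy=2.2)
o=np.zeros((410,700,3),'uint8');o[:a.shape[0],:a.shape[1]]=a;o[:b.shape[0],395:395+b.shape[1]]=b
cv2.imwrite('pics/s9.png',o)
E
```

```text
[(array([ 0.484, -0.233,  0.024]), np.int32(266), array([338., 222.]))] [ 0.54626566 -0.24122199  0.35351522]
```

View pics/s9.png

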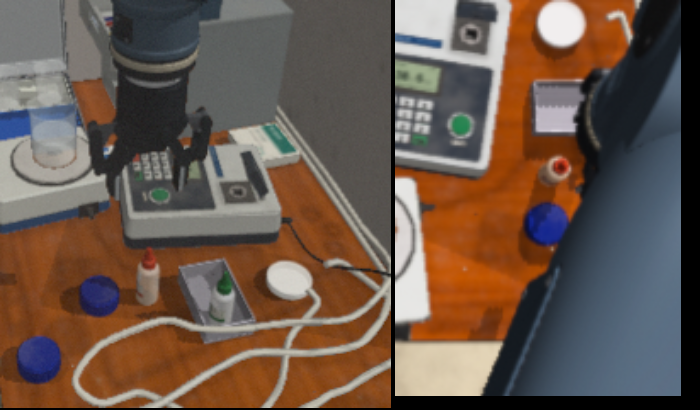

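Green bottle stands in the tray; red waits at (148,278) left half. Take red.

servo_tool(
  plan="0 0 0.8 0 0 0; 0 0 1.7 0 0 0; 0 0 2.6 0 0 0; 0 0 3.3 0 0 0; 0 0 3.55 0 0 0",
)

```text
time: 34.23
ee_pos: [0.545, -0.241, 0.2067]
orientation: [-179.6, -0.1, 89.8]
wrist_force: [-0.2, 0.4, -0.5]
gripper_width: 0.0683
grasp_force: 0.0
```

servo_tool(
  plan="0 0 0 0 0 0; 0 0 0 0 0 0; 0 0 0 0 0 0; 0 0 0 0 0 0; 0 0 0 0 0 0",
  gripper=0,
)

```text
time: 34.65
ee_pos: [0.5464, -0.2413, 0.2129]
orientation: [179.9, 0.1, 89.9]
wrist_force: [1.8, -0.2, 7.2]
gripper_width: 0.0292
grasp_force: 25.2
```

servo_tool(
  plan="0 0 -0.4 0 0 0; 0 0 -1.2 0 0 0; 0 0 -2 0 0 0; 0 0 -2.8 0 0 0; 0 0 -3.5 0 0 0",
)

```text
time: 35.07
ee_pos: [0.5456, -0.2409, 0.3542]
orientation: [-180.0, 0.0, 89.8]
wrist_force: [0.2, -0.8, 0.1]
gripper_width: 0.029
grasp_force: 24.9
```

servo_tool(
  plan="0 0.8 0 0 0 0; -0.1 1.5 0 0 0 0; -0.2 2.05 0 0 0 0; -0.2 2.1 0 0 0 0; -0.2 2.1 0 0 0 0",
)

```text
time: 35.48
ee_pos: [0.6305, -0.2491, 0.3507]
orientation: [-179.9, -0.0, 89.9]
wrist_force: [-0.4, -0.6, -0.1]
gripper_width: 0.0288
grasp_force: 24.8
```

servo_tool(
  plan="0 0 0.6 0 0 0; 0 0 1.4 0 0 0; 0 0 2.2 0 0 0; 0 0 2.9 0 0 0; 0 0 3.2 0 0 0",
)

```text
time: 35.9
ee_pos: [0.6274, -0.2487, 0.2197]
orientation: [-179.7, -0.1, 89.8]
wrist_force: [-0.3, 0.5, 0.2]
gripper_width: 0.0289
grasp_force: 24.8
```

servo_tool(
  plan="0 0 0.08 0 0 0; 0 0 0.13 0 0 0; 0 0 0.15 0 0 0; 0 0 0.15 0 0 0",
)

```text
time: 36.23
ee_pos: [0.6297, -0.2493, 0.2184]
orientation: [-180.0, 0.0, 89.8]
wrist_force: [0.4, -0.5, -0.7]
gripper_width: 0.0285
grasp_force: 24.8
```

servo_tool(
  plan="0 0 0.03 0 0 0; 0 0 0.05 0 0 0; 0 0 0.05 0 0 0",
)

```text
time: 36.48
ee_pos: [0.6298, -0.2493, 0.2157]
orientation: [-180.0, 0.0, 89.8]
wrist_force: [0.8, -0.4, 5.0]
gripper_width: 0.0288
grasp_force: 24.1
```

servo_tool(
  plan="0 0 0 0 0 0; 0 0 0 0 0 0; 0 0 0 0 0 0; 0 0 0 0 0 0",
  gripper=0.55,
)

```text
time: 36.82
ee_pos: [0.6294, -0.2491, 0.2147]
orientation: [-179.9, -0.0, 89.8]
wrist_force: [-0.1, -0.1, 0.4]
gripper_width: 0.0469
grasp_force: 0.0
```

servo_tool(
  plan="0 0 -0.4 0 0 0; 0 0 -1.1 0 0 0; 0 0 -2 0 0 0; 0 0 -2.9 0 0 0; 0 0 -3.5 0 0 0",
)

```text
time: 37.23
ee_pos: [0.6297, -0.2492, 0.3584]
orientation: [180.0, 0.0, 89.8]
wrist_force: [0.1, -0.7, -0.5]
gripper_width: 0.0471
grasp_force: 0.0
```

servo_tool(
  plan="0.1 -0.9 0 0 0 0; 0.2 -1.8 0 0 0 0; 0.3 -2.7 0 0 0 0; 0.4 -3.65 0 0 0 0; 0.4 -3.65 0 0 0 0",
  gripper=1,
)

```text
time: 37.65
ee_pos: [0.4776, -0.2315, 0.3543]
orientation: [-179.6, -0.1, 89.8]
wrist_force: [-0.4, -0.1, 0.9]
gripper_width: 0.0853
grasp_force: 0.0
```

```bash
python3 - <<'E'
from meas import *
i2,_=snap('side'); im,_=snap('top'); print(blobs('side',i2,'blue',.024),blobs('top',im,'blue',.024),sensors.read_state()['ee_pos'])
E
```

```text
[(array([ 0.48 , -0.244,  0.024]), np.int32(225), array([247., 283.])), (array([ 0.395, -0.328,  0.024]), np.int32(409), array([214., 322.]))] [(array([ 0.484, -0.233,  0.024]), np.int32(264), array([338., 222.]))] [ 0.48256955 -0.23265183  0.35559727]
```

servo_tool(
  plan="0 0.03 0.8 0 0 0; 0 0.03 1.7 0 0 0; 0 0.03 2.6 0 0 0; 0 0.03 3.4 0 0 0; 0 0.03 3.9 0 0 0",
)

```text
time: 38.17
ee_pos: [0.4849, -0.2325, 0.1959]
orientation: [-179.8, -0.1, 89.9]
wrist_force: [-0.0, 0.2, -1.3]
gripper_width: 0.0854
grasp_force: 0.0
```

servo_tool(
  plan="0 0 0.3 0 0 0; 0 0 0.46 0 0 0; 0 0 0.46 0 0 0",
)

```text
time: 38.42
ee_pos: [0.4851, -0.2327, 0.1795]
orientation: [-179.8, -0.1, 89.9]
wrist_force: [-0.6, 0.4, 0.3]
gripper_width: 0.0854
grasp_force: 0.0
```

servo_tool(
  plan="0 0 0 0 0 0; 0 0 0 0 0 0; 0 0 0 0 0 0; 0 0 0 0 0 0; 0 0 0 0 0 0",
  gripper=0,
  newtons=30,
)

```text
time: 38.83
ee_pos: [0.4852, -0.233, 0.1821]
orientation: [-180.0, 0.0, 89.8]
wrist_force: [-0.2, 1.4, 6.8]
gripper_width: 0.0524
grasp_force: 30.2
```

servo_tool(
  plan="0 0 -0.4 0 0 0; 0 0 -1.2 0 0 0; 0 0 -2.1 0 0 0; 0 0 -3 0 0 0; 0 0 -3.9 0 0 0",
)

```text
time: 39.25
ee_pos: [0.4847, -0.2327, 0.3394]
orientation: [-179.9, 0.0, 89.8]
wrist_force: [0.7, -0.9, -0.0]
gripper_width: 0.0519
grasp_force: 31.7
```

servo_tool(
  plan="0 0 -0.9 0 0 0; 0.2 0 -1.6 0 0 0; 1.1 0 -1.6 0 0 0; 2 0 -1.6 0 0 0; 2.9 0 -1.6 0 0 0",
)

```text
time: 39.67
ee_pos: [0.4852, -0.1158, 0.4021]
orientation: [180.0, 0.0, 89.8]
wrist_force: [1.4, 1.9, 0.0]
gripper_width: 0.0518
grasp_force: 31.8
```

servo_tool(
  plan="0.9 0 0 0 0 0; 1.8 0.1 0 0 0 0; 2.7 0.1 0 0 0 0; 3.6 0.15 0 0 0 0; 4.5 0.15 0 0 0 0",
)

```text
time: 40.08
ee_pos: [0.4916, 0.0649, 0.4018]
orientation: [-180.0, -0.0, 89.8]
wrist_force: [0.7, -0.7, 0.4]
gripper_width: 0.052
grasp_force: 31.8
```

servo_tool(
  plan="0.9 0 0 0 0 -1; 1.7 0 0 0 0 -2.1; 2.14 0 0 0 0 -3.2; 2.14 0 0 0 0 -4.3; 2.14 0 0 0 0 -5.4",
)

```text
time: 40.5
ee_pos: [0.4919, 0.1501, 0.4016]
orientation: [-180.0, -0.1, 122.7]
wrist_force: [-0.9, -0.9, -0.6]
gripper_width: 0.0516
grasp_force: 31.8
```

servo_tool(
  plan="0 0 0 0 0 -1.1; 0 0 0 0 0 -2.2; 0 0 0 0 0 -3.3; 0 0 0 0 0 -4.4; 0 0 0 0 0 -5.5",
)

```text
time: 40.92
ee_pos: [0.492, 0.1488, 0.4017]
orientation: [180.0, -0.1, 155.6]
wrist_force: [0.6, 0.2, 0.3]
gripper_width: 0.0521
grasp_force: 31.8
```

servo_tool(
  plan="0 0 0 0 0 -1.1; 0 0 0 0 0 -2.2; 0 0 0 0 0 -3.3; 0 0 0 0 0 -4.1; 0 0 0 0 0 -4.1",
)

```text
time: 41.33
ee_pos: [0.492, 0.1488, 0.4017]
orientation: [180.0, -0.1, -179.9]
wrist_force: [-0.5, 0.2, 0.3]
gripper_width: 0.0517
grasp_force: 31.8
```

servo_tool(
  plan="0 0 0 0 0 0",
)

```text
time: 41.42
ee_pos: [0.4921, 0.1488, 0.4015]
orientation: [180.0, -0.1, 179.7]
wrist_force: [0.2, -0.8, -0.1]
gripper_width: 0.0522
grasp_force: 31.8
```

```bash
python3 - <<'E'
from meas import *
i2,_=snap('side'); im,_=snap('top'); print(blobs('side',i2,'blue',.024),blobs('top',im,'blue',.024))
a=cv2.resize(i2[70:350,150:420][:,:,::-1],None,fx=1.6,fy=1.6);b=cv2.resize(im[120:300,220:400][:,:,::-1],None,fx=1.8,fy=1.8)
o=np.zeros((450,780,3),'uint8');o[:a.shape[0],:a.shape[1]]=a;o[:b.shape[0],440:440+b.shape[1]]=b
cv2.imwrite('pics/s10.png',o)
E
```

```text
[(array([ 0.395, -0.328,  0.024]), np.int32(408), array([214., 322.]))] [(array([ 0.393, -0.313,  0.024]), np.int32(291), array([369., 256.]))]
```

View pics/s10.png

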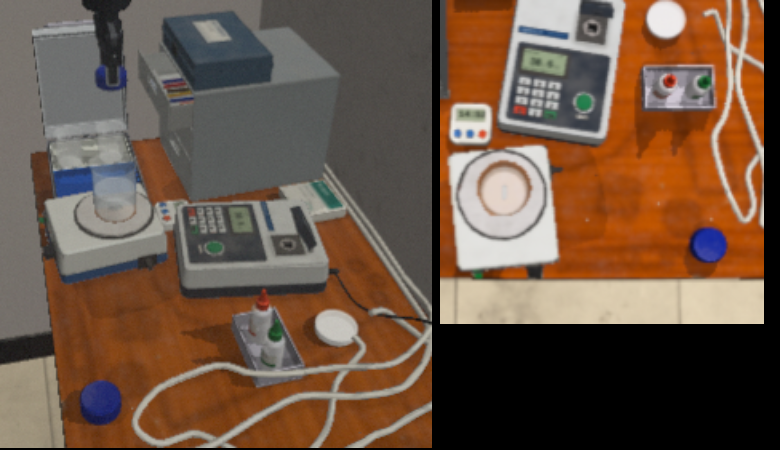

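Both bottles are in the tray; cap 1 is held over the blue bin; cap 2 at (.393,-.313). Lower cap 1.

servo_tool(
  plan="0 -0.06 0.7 0 0 0; 0 -0.06 1.6 0 0 0; 0 -0.06 2.5 0 0 0; 0 -0.06 3.4 0 0 0; 0 -0.06 4.2 0 0 0",
)

```text
time: 41.93
ee_pos: [0.4913, 0.1463, 0.2311]
orientation: [180.0, -0.1, 179.7]
wrist_force: [0.1, -0.0, -0.3]
gripper_width: 0.0515
grasp_force: 31.8
```

servo_tool(
  plan="0 0 0.4 0 0 0; 0 0 0.7 0 0 0; 0 0 0.85 0 0 0; 0 0 0.92 0 0 0; 0 0 0.92 0 0 0",
)

```text
time: 42.35
ee_pos: [0.4918, 0.1465, 0.1961]
orientation: [180.0, -0.1, 179.8]
wrist_force: [0.8, 0.3, 0.3]
gripper_width: 0.052
grasp_force: 31.8
```

servo_tool(
  plan="0 0 0.03 0 0 0; 0 0 0.05 0 0 0; 0 0 0.05 0 0 0",
)

```text
time: 42.6
ee_pos: [0.4919, 0.1465, 0.1946]
orientation: [180.0, -0.1, 179.8]
wrist_force: [-0.1, -0.5, -0.4]
gripper_width: 0.0519
grasp_force: 31.8
```

servo_tool(
  plan="0 0 0.03 0 0 0; 0 0 0.03 0 0 0",
)

```text
time: 42.77
ee_pos: [0.4917, 0.1465, 0.193]
orientation: [180.0, -0.1, 179.8]
wrist_force: [0.4, -0.1, -0.2]
gripper_width: 0.0516
grasp_force: 31.8
```

servo_tool(
  plan="0 0 0 0 0 0; 0 0 0 0 0 0; 0 0 0 0 0 0; 0 0 0 0 0 0",
  gripper=0.7,
)

```text
time: 43.1
ee_pos: [0.4917, 0.1464, 0.1929]
orientation: [180.0, -0.1, 179.8]
wrist_force: [0.5, -0.1, -0.2]
gripper_width: 0.0598
grasp_force: 0.0
```

servo_tool(
  plan="0 0 -0.3 0 0 0; 0 0 -1 0 0 0; 0 0 -1.9 0 0 0; 0 0 -2.8 0 0 0; 0 0 -3.7 0 0 0",
)

```text
time: 43.52
ee_pos: [0.4916, 0.1463, 0.3426]
orientation: [180.0, -0.1, 179.8]
wrist_force: [1.3, 0.7, 0.3]
gripper_width: 0.0602
grasp_force: 0.0
```

servo_tool(
  plan="0 0 -0.9 0 0 0; 0 -0.5 -1.6 0 0 0; 0.2 -1.4 -1.6 0 0 0; 0.4 -2.3 -1.6 0 0 0; 0.6 -3.3 -1.6 0 0 0",
)

```text
time: 43.93
ee_pos: [0.4673, 0.0137, 0.4053]
orientation: [180.0, -0.1, 179.9]
wrist_force: [0.6, -1.3, 0.0]
gripper_width: 0.0602
grasp_force: 0.0
```

servo_tool(
  plan="0.2 -1 0 0 0 0; 0.4 -2 0 0 0 0; 0.6 -3 0 0 0 0; 0.8 -4 0 0 0 0; 1 -5 0 0 0 0",
  gripper=1,
)

```text
time: 44.35
ee_pos: [0.4263, -0.1873, 0.4051]
orientation: [180.0, -0.1, 179.9]
wrist_force: [0.6, 1.1, -0.3]
gripper_width: 0.0853
grasp_force: 0.0
```

servo_tool(
  plan="0.2 -1 0 0 0 1; 0.4 -2 0 0 0 2.1; 0.9 -3.2 0 0 0 3.2; 0.9 -3.2 0 0 0 4.3; 0.9 -3.2 0 0 0 5.4",
)

```text
time: 44.77
ee_pos: [0.3895, -0.3161, 0.4046]
orientation: [-179.9, -0.1, 146.9]
wrist_force: [0.9, 0.3, 0.9]
gripper_width: 0.0853
grasp_force: 0.0
```

servo_tool(
  plan="0 0 0 0 0 1.1; 0 0 0 0 0 2.2; 0 0 0 0 0 3.3; 0 0 0 0 0 4.4; 0 0 0 0 0 5.5",
)

```text
time: 45.18
ee_pos: [0.3908, -0.3134, 0.4049]
orientation: [-179.9, -0.1, 114.1]
wrist_force: [-0.4, 0.1, -0.6]
gripper_width: 0.0851
grasp_force: 0.0
```

servo_tool(
  plan="0 0 0 0 0 1.1; 0 0 0 0 0 2.2; 0 0 0 0 0 3.3; 0 0 0 0 0 4.1; 0 0 0 0 0 4.1",
)

```text
time: 45.6
ee_pos: [0.3909, -0.3134, 0.4049]
orientation: [-179.9, -0.0, 89.6]
wrist_force: [0.3, 0.9, 1.4]
gripper_width: 0.0854
grasp_force: 0.0
```

servo_tool(
  plan="0 0 0 0 0 0",
)

```text
time: 45.68
ee_pos: [0.3908, -0.3133, 0.4049]
orientation: [-179.9, -0.0, 90.0]
wrist_force: [0.4, -0.0, -0.4]
gripper_width: 0.0853
grasp_force: 0.0
```

```bash
python3 - <<'E'
from meas import *
i2,_=snap('side'); im,_=snap('top'); print(blobs('side',i2,'blue',.024),blobs('top',im,'blue',.024))
hsv=cv2.cvtColor(im,cv2.COLOR_RGB2HSV)
a=cv2.resize(im[180:280,100:250][:,:,::-1],None,fx=4,fy=4)
cv2.imwrite('pics/s11.png',a)
E
```

```text
[(array([ 0.395, -0.327,  0.024]), np.int32(391), array([215., 322.]))] [(array([ 0.393, -0.313,  0.024]), np.int32(290), array([369., 256.]))]
```

View pics/s11.png

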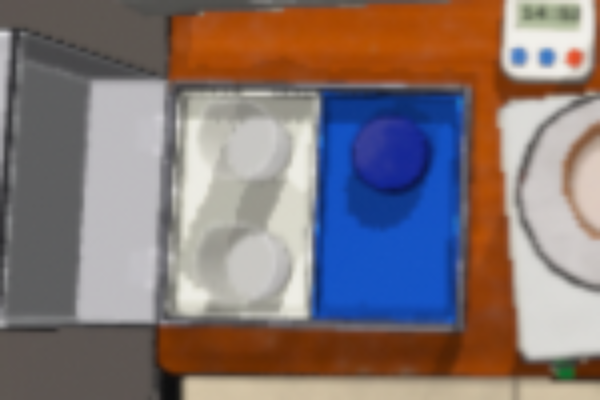

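Cap 1 lies flat in the blue bin at (392,153), both beakers upright in the white bin. Take cap 2.

servo_tool(
  plan="0 0.05 0.8 0 0 0; 0 0.05 1.7 0 0 0; 0 0.05 2.6 0 0 0; 0 0.05 3.5 0 0 0; 0 0.05 4.4 0 0 0",
)

```text
time: 46.2
ee_pos: [0.3923, -0.3131, 0.2275]
orientation: [-179.9, 0.0, 90.0]
wrist_force: [1.0, -0.8, 0.3]
gripper_width: 0.0854
grasp_force: 0.0
```

servo_tool(
  plan="0 0 0.6 0 0 0; 0 0 1 0 0 0; 0 0 1.2 0 0 0; 0 0 1.2 0 0 0",
)

```text
time: 46.53
ee_pos: [0.3919, -0.3129, 0.1796]
orientation: [-179.8, -0.1, 89.9]
wrist_force: [-0.1, -0.0, -0.2]
gripper_width: 0.0853
grasp_force: 0.0
```

servo_tool(
  plan="0 0 0 0 0 0; 0 0 0 0 0 0; 0 0 0 0 0 0; 0 0 0 0 0 0; 0 0 0 0 0 0",
  gripper=0,
)

```text
time: 46.95
ee_pos: [0.3929, -0.3137, 0.1824]
orientation: [-180.0, 0.1, 89.9]
wrist_force: [-1.6, 2.0, 10.3]
gripper_width: 0.0517
grasp_force: 29.6
```

servo_tool(
  plan="0 0 -0.4 0 0 0; 0 0 -1.2 0 0 0; 0 0 -2.1 0 0 0; 0 0 -3 0 0 0; 0 0 -3.9 0 0 0",
)

```text
time: 47.37
ee_pos: [0.3924, -0.3131, 0.3397]
orientation: [-179.9, 0.0, 89.9]
wrist_force: [1.1, -0.2, -0.8]
gripper_width: 0.0519
grasp_force: 31.9
```

servo_tool(
  plan="0 0 -0.9 0 0 0; 0.2 0 -1.6 0 0 0; 1.1 0 -1.6 0 0 0; 2 0.1 -1.6 0 0 0; 2.9 0.2 -1.6 0 0 0",
)

```text
time: 47.78
ee_pos: [0.4009, -0.1964, 0.4023]
orientation: [180.0, 0.0, 89.8]
wrist_force: [0.4, -0.3, 0.4]
gripper_width: 0.0519
grasp_force: 31.9
```

servo_tool(
  plan="0.9 0.1 0 0 0 0; 1.8 0.2 0 0 0 0; 2.7 0.3 0 0 0 0; 3.6 0.4 0 0 0 0; 4.5 0.5 0 0 0 0",
)

```text
time: 48.2
ee_pos: [0.4213, -0.0157, 0.402]
orientation: [-180.0, -0.0, 89.9]
wrist_force: [1.7, -0.1, 0.5]
gripper_width: 0.0517
grasp_force: 31.9
```

servo_tool(
  plan="0.9 0 0 0 0 0; 1.8 0 0 0 0 -1; 2.7 0 0 0 0 -2.1; 3.5 0 0 0 0 -3.2; 4.08 0 0 0 0 -4.3",
)

```text
time: 48.62
ee_pos: [0.4216, 0.1482, 0.402]
orientation: [180.0, -0.1, 116.1]
wrist_force: [1.2, -1.8, -0.2]
gripper_width: 0.0518
grasp_force: 32.0
```

servo_tool(
  plan="0 0 0 0 0 -1.1; 0 0 0 0 0 -2.2; 0 0 0 0 0 -3.3; 0 0 0 0 0 -4.4; 0 0 0 0 0 -5.5",
)

```text
time: 49.03
ee_pos: [0.422, 0.1458, 0.402]
orientation: [180.0, -0.1, 149.0]
wrist_force: [0.3, 0.9, 0.5]
gripper_width: 0.052
grasp_force: 32.0
```

servo_tool(
  plan="0 0 0 0 0 -1.1; 0 0 0 0 0 -2.2; 0 0 0 0 0 -3.3; 0 0 0 0 0 -4.4; 0 0 0 0 0 -5.2",
)

```text
time: 49.45
ee_pos: [0.422, 0.1457, 0.4019]
orientation: [180.0, -0.0, -179.8]
wrist_force: [-0.6, 0.2, -0.1]
gripper_width: 0.0518
grasp_force: 32.0
```

servo_tool(
  plan="0 0 0 0 0 0; 0 0 0 0 0 0",
)

```text
time: 49.62
ee_pos: [0.422, 0.1457, 0.4017]
orientation: [180.0, -0.1, 179.7]
wrist_force: [-0.3, -0.3, 1.0]
gripper_width: 0.0518
grasp_force: 32.0
```

servo_tool(
  plan="0 0 0.7 0 0 0; 0 0 1.6 0 0 0; 0 0 2.5 0 0 0; 0 0 3.4 0 0 0; 0 0 4.2 0 0 0",
)

```text
time: 50.03
ee_pos: [0.4213, 0.1457, 0.2315]
orientation: [180.0, -0.1, 179.6]
wrist_force: [-0.3, 0.6, 0.0]
gripper_width: 0.0518
grasp_force: 32.0
```

servo_tool(
  plan="0 0 0.4 0 0 0; 0 0 0.7 0 0 0; 0 0 0.88 0 0 0; 0 0 0.97 0 0 0; 0 0 1 0 0 0",
)

```text
time: 50.45
ee_pos: [0.4218, 0.1459, 0.1931]
orientation: [180.0, -0.1, 179.8]
wrist_force: [0.3, -0.3, 0.2]
gripper_width: 0.0517
grasp_force: 32.0
```

servo_tool(
  plan="0 0 0 0 0 0; 0 0 0 0 0 0; 0 0 0 0 0 0",
)

```text
time: 50.7
ee_pos: [0.422, 0.1459, 0.1937]
orientation: [180.0, -0.1, 179.8]
wrist_force: [-0.6, 0.7, 0.5]
gripper_width: 0.0522
grasp_force: 32.0
```

servo_tool(
  plan="0 0 0 0 0 0; 0 0 0 0 0 0; 0 0 0 0 0 0; 0 0 0 0 0 0",
  gripper=0.7,
)

```text
time: 51.03
ee_pos: [0.4217, 0.1458, 0.1931]
orientation: [180.0, -0.1, 179.8]
wrist_force: [-0.2, 0.0, -0.6]
gripper_width: 0.06
grasp_force: 0.0
```

servo_tool(
  plan="0 0 -0.3 0 0 0; 0 0 -1 0 0 0; 0 0 -1.9 0 0 0; 0 0 -2.8 0 0 0; 0 0 -3.7 0 0 0",
)

```text
time: 51.45
ee_pos: [0.4215, 0.1456, 0.3427]
orientation: [180.0, -0.1, 179.8]
wrist_force: [0.9, 1.0, 0.1]
gripper_width: 0.0598
grasp_force: 0.0
```

servo_tool(
  plan="0 0 -0.9 0 0 0; 0 0 -1.8 0 0 0; 0 0 -2.6 0 0 0; 0 -0.8 -3.1 0 0 0; 0 -1.8 -3.1 0 0 0",
  gripper=0.4,
)

```text
time: 51.87
ee_pos: [0.4224, 0.0745, 0.4688]
orientation: [179.9, 0.2, -179.9]
wrist_force: [2.9, -1.3, 1.1]
gripper_width: 0.0342
grasp_force: 0.0
```

```bash
python3 - <<'E'
from meas import *
im,_=snap('top'); i2,_=snap('side')
a=cv2.resize(im[100:300,80:400][:,:,::-1],None,fx=2.5,fy=2.5)
cv2.imwrite('pics/s12.png',a); print(sensors.read_state()['ee_pos'])
E
```

```text
[0.42208217 0.07017221 0.46608348]
```

View pics/s12.png

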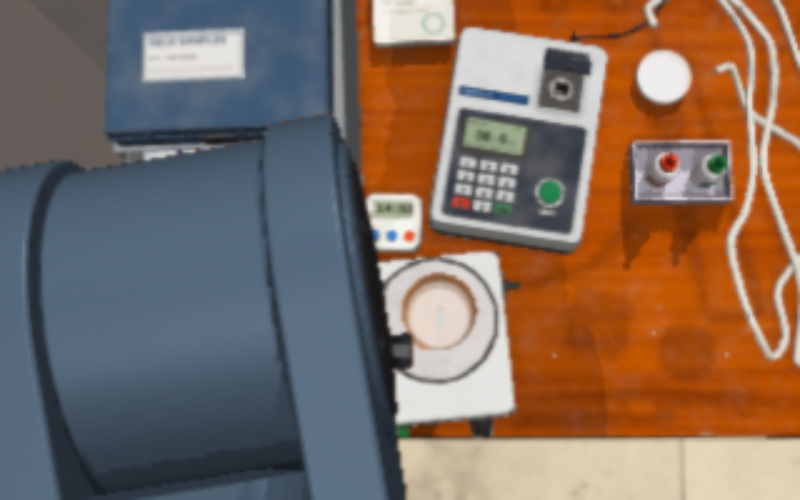

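The arm hides the bins here; the rest of the bench is clear, both bottles in the tray. I have used up my picture views, so I check by numbers from now on.

servo_tool(
  plan="-0.2 1 0 0 0 0; -0.4 2 0 0 0 0; -0.6 3 0 0 0 0; -0.8 4 0 0 0 0; -0.86 5 0 0 0 0",
)

```text
time: 52.38
ee_pos: [0.4572, 0.2758, 0.4645]
orientation: [180.0, -0.1, 179.8]
wrist_force: [2.1, 0.0, -0.4]
gripper_width: 0.0341
grasp_force: 0.0
```

servo_tool(
  plan="0 1 0 0 0 0; 0 2 0 0 0 0; 0 3 0 0 0 0; 0 3.88 0 0 0 0; 0 3.88 0 0 0 0",
  gripper=0.3,
)

```text
time: 52.8
ee_pos: [0.4563, 0.4344, 0.4624]
orientation: [-180.0, -0.3, -179.9]
wrist_force: [-2.0, -1.2, -1.1]
gripper_width: 0.0257
grasp_force: 0.0
```

servo_tool(
  plan="0 0 0 0 0 0; 0 0 0 0 0 0",
)

```text
time: 52.97
ee_pos: [0.4573, 0.4289, 0.4646]
orientation: [-180.0, -0.2, 179.9]
wrist_force: [1.3, -0.4, 0.4]
gripper_width: 0.0256
grasp_force: 0.0
```

```bash
python3 - <<'E'
from meas import *
im,d=snap('top')
H,S,V=cv2.split(cv2.cvtColor(im,cv2.COLOR_RGB2HSV))
m=((H>114)&(H<128)&(S>150)&(V>60)).astype('uint8')
c,l,st,ce=cv2.connectedComponentsWithStats(m)
for i in range(1,c):
    if st[i,4]>60:
        p=onz('top',*ce[i],.035)
        if p[1]>0.05: print(p.round(3),st[i])
for x,y in((.492,.146),(.422,.146),(.457,.146)):
    u,v=proj('top',(x,y,.036)); print(np.round(atd('top',u,v,d[int(round(v)),int(round(u))]),3))
E
```

```text
[0.492 0.146 0.035] [188 209  19  19 277]
[0.421 0.145 0.035] [188 235  19  19 279]
[0.492 0.146 0.035]
[0.422 0.147 0.033]
[0.458 0.15  0.01 ]
```

Both caps lie flat in the blue bin (tops at z≈.034). Grip the handle.

servo_tool(
  plan="0 -0.12 0 0 0 0; 0 -0.12 0.7 0 0 0; 0 -0.12 1.4 0 0 0; 0 -0.12 2 0 0 0; 0 -0.12 2.4 0 0 0",
)

```text
time: 53.43
ee_pos: [0.457, 0.4223, 0.3673]
orientation: [-180.0, -0.2, 179.8]
wrist_force: [0.4, 0.5, -0.0]
gripper_width: 0.0255
grasp_force: 0.0
```

servo_tool(
  plan="0 0 0 0 0 0; 0 0 0 0 0 0",
)

```text
time: 53.6
ee_pos: [0.4572, 0.4229, 0.3696]
orientation: [-180.0, -0.1, 179.8]
wrist_force: [-0.5, 0.4, 1.3]
gripper_width: 0.0255
grasp_force: 0.0
```

servo_tool(
  plan="0 0 0 0 0 0; 0 0 0 0 0 0; 0 0 0 0 0 0; 0 0 0 0 0 0",
  gripper=0,
  newtons=20,
)

```text
time: 53.93
ee_pos: [0.4575, 0.4229, 0.3709]
orientation: [-179.9, -0.0, 179.8]
wrist_force: [-1.7, -13.1, 6.9]
gripper_width: 0.0102
grasp_force: 20.4
```

```bash
python3 -c "
from arc import *
arc(np.r_[1.7,1.68,1.65,1.61,1.56,1.5,np.arange(1.43,.25,-.07),.23,.18,.14,.105,.08,.055,.04,.025,.015,.005,0])"
```

```text
1.7 0 -0.09 -0.06 0 0 0; 0 -0.23 -0.15 0 0 0; 0 -0.43 -0.26 0 0 0; 0 -0.67 -0.38 0 0 0; 0 -0.97 -0.52 0 0 0
1.5 0 -0.36 -0.13 0 0 0; 0 -0.73 -0.24 0 0 0; 0 -1.11 -0.32 0 0 0; 0 -1.49 -0.38 0 0 0; 0 -1.88 -0.41 0 0 0
1.15 0 -0.39 -0.00 0 0 0; 0 -0.77 0.02 0 0 0; 0 -1.16 0.08 0 0 0; 0 -1.53 0.16 0 0 0; 0 -1.91 0.26 0 0 0
0.8 0 -0.36 0.13 0 0 0; 0 -0.72 0.29 0 0 0; 0 -1.06 0.47 0 0 0; 0 -1.39 0.67 0 0 0; 0 -1.70 0.90 0 0 0
0.45 0 -0.30 0.25 0 0 0; 0 -0.58 0.52 0 0 0; 0 -0.87 0.85 0 0 0; 0 -1.04 1.06 0 0 0; 0 -1.17 1.24 0 0 0
0.14 0 -0.11 0.16 0 0 0; 0 -0.18 0.28 0 0 0; 0 -0.25 0.40 0 0 0; 0 -0.29 0.47 0 0 0; 0 -0.33 0.54 0 0 0
0.02 0 -0.03 0.05 0 0 0; 0 -0.05 0.10 0 0 0; 0 -0.06 0.12 0 0 0
```

servo_tool(
  plan="0 -0.09 -0.06 0 0 0; 0 -0.23 -0.15 0 0 0; 0 -0.43 -0.26 0 0 0; 0 -0.67 -0.38 0 0 0; 0 -0.97 -0.52 0 0 0",
)

```text
time: 54.35
ee_pos: [0.4571, 0.3847, 0.391]
orientation: [179.9, -0.1, 179.9]
wrist_force: [1.7, 1.8, 1.7]
gripper_width: 0.0102
grasp_force: 20.3
```

servo_tool(
  plan="0 -0.36 -0.13 0 0 0; 0 -0.73 -0.24 0 0 0; 0 -1.11 -0.32 0 0 0; 0 -1.49 -0.38 0 0 0; 0 -1.88 -0.41 0 0 0",
)

```text
time: 54.77
ee_pos: [0.4566, 0.3082, 0.4064]
orientation: [180.0, -0.2, 179.8]
wrist_force: [-4.2, 0.4, -4.2]
gripper_width: 0.0103
grasp_force: 20.5
```

servo_tool(
  plan="0 -0.39 0 0 0 0; 0 -0.77 0.02 0 0 0; 0 -1.16 0.08 0 0 0; 0 -1.53 0.16 0 0 0; 0 -1.91 0.26 0 0 0",
)

```text
time: 55.18
ee_pos: [0.4562, 0.2318, 0.3953]
orientation: [-180.0, -0.2, 179.8]
wrist_force: [-2.9, -0.5, 0.5]
gripper_width: 0.0104
grasp_force: 20.8
```

servo_tool(
  plan="0 -0.36 0.13 0 0 0; 0 -0.72 0.29 0 0 0; 0 -1.06 0.47 0 0 0; 0 -1.39 0.67 0 0 0; 0 -1.7 0.9 0 0 0",
)

```text
time: 55.6
ee_pos: [0.4557, 0.1638, 0.359]
orientation: [-180.0, -0.2, 179.8]
wrist_force: [-0.7, 0.7, -0.4]
gripper_width: 0.0105
grasp_force: 20.9
```

servo_tool(
  plan="0 -0.3 0.25 0 0 0; 0 -0.58 0.52 0 0 0; 0 -0.87 0.85 0 0 0; 0 -1.04 1.06 0 0 0; 0 -1.17 1.24 0 0 0",
)

```text
time: 56.02
ee_pos: [0.4555, 0.1174, 0.3091]
orientation: [-180.0, -0.2, 179.8]
wrist_force: [-4.5, -0.2, 0.1]
gripper_width: 0.0102
grasp_force: 21.0
```

servo_tool(
  plan="0 0 0 0 0 0; 0 0 0 0 0 0",
)

```text
time: 56.18
ee_pos: [0.4556, 0.1179, 0.3095]
orientation: [-179.9, -0.2, 179.8]
wrist_force: [-7.0, -6.7, 2.1]
gripper_width: 0.0099
grasp_force: 21.2
```

servo_tool(
  plan="0 -0.11 0.16 0 0 0; 0 -0.18 0.28 0 0 0; 0 -0.25 0.4 0 0 0; 0 -0.29 0.47 0 0 0; 0 -0.33 0.54 0 0 0",
)

```text
time: 56.6
ee_pos: [0.4554, 0.1051, 0.288]
orientation: [-179.9, -0.2, 179.8]
wrist_force: [-6.6, -3.9, 1.8]
gripper_width: 0.0101
grasp_force: 21.3
```

servo_tool(
  plan="0 -0.02 0.03 0 0 0; 0 -0.03 0.06 0 0 0; 0 -0.05 0.09 0 0 0; 0 -0.06 0.12 0 0 0; 0 -0.06 0.12 0 0 0",
)

```text
time: 57.02
ee_pos: [0.4554, 0.1027, 0.2832]
orientation: [-179.9, -0.2, 179.8]
wrist_force: [-7.1, -5.2, 1.7]
gripper_width: 0.0104
grasp_force: 21.4
```

servo_tool(
  plan="0 0 0 0 0 0; 0 0 0 0 0 0",
)

```text
time: 57.18
ee_pos: [0.4554, 0.1028, 0.2834]
orientation: [-179.9, -0.2, 179.8]
wrist_force: [-6.4, -5.4, 1.7]
gripper_width: 0.0098
grasp_force: 21.4
```

servo_tool(
  plan="0 -0.01 0.02 0 0 0; 0 -0.02 0.04 0 0 0; 0 -0.02 0.04 0 0 0; 0 -0.02 0.04 0 0 0",
)

```text
time: 57.52
ee_pos: [0.4554, 0.1021, 0.282]
orientation: [-180.0, -0.2, 179.8]
wrist_force: [-7.6, -4.1, 4.9]
gripper_width: 0.01
grasp_force: 21.7
```

servo_tool(
  plan="0 0 0.02 0 0 0; 0 0 0.04 0 0 0; 0 0 0.04 0 0 0; 0 0 0.04 0 0 0",
)

```text
time: 57.85
ee_pos: [0.4556, 0.102, 0.2813]
orientation: [-180.0, -0.1, 179.8]
wrist_force: [-12.3, -5.8, 21.7]
gripper_width: 0.01
grasp_force: 23.3
```

servo_tool(
  plan="0 0 0.02 0 0 0; 0 0 0.04 0 0 0; 0 0 0.04 0 0 0; 0 0 0.04 0 0 0",
)

```text
time: 58.18
ee_pos: [0.4562, 0.102, 0.2801]
orientation: [-180.0, -0.0, 179.8]
wrist_force: [-7.8, -7.3, 22.9]
gripper_width: 0.0099
grasp_force: 23.8
```

Firm resistance: the hood is seated. Release and withdraw.

servo_tool(
  plan="0 0 -0.02 0 0 0; 0 0 -0.04 0 0 0; 0 0 -0.04 0 0 0",
)

```text
time: 58.43
ee_pos: [0.4562, 0.1022, 0.2808]
orientation: [-180.0, -0.1, 179.8]
wrist_force: [-0.4, -6.8, 0.9]
gripper_width: 0.0103
grasp_force: 22.1
```

servo_tool(
  plan="0 0 0 0 0 0; 0 0 0 0 0 0; 0 0 0 0 0 0; 0 0 0 0 0 0; 0 0 0 0 0 0",
  gripper=0.45,
)

```text
time: 58.85
ee_pos: [0.4561, 0.1026, 0.2805]
orientation: [180.0, -0.1, 179.9]
wrist_force: [0.2, 0.7, 0.4]
gripper_width: 0.0385
grasp_force: 0.0
```

servo_tool(
  plan="0 0 -0.3 0 0 0; 0 0 -0.8 0 0 0; 0 0 -1.5 0 0 0; 0 0 -2.3 0 0 0; 0 0 -3.1 0 0 0",
)

```text
time: 59.27
ee_pos: [0.456, 0.1024, 0.4058]
orientation: [180.0, -0.2, 179.9]
wrist_force: [0.9, 1.1, 1.0]
gripper_width: 0.0384
grasp_force: 0.0
```

servo_tool(
  plan="0 -0.9 -0.4 0 0 0; 0 -1.8 -0.8 0 0 0; 0 -2.7 -0.8 0 0 0; 0 -3.6 -0.8 0 0 0; 0 -4.5 -0.8 0 0 0",
)

```text
time: 59.68
ee_pos: [0.4557, -0.0791, 0.4369]
orientation: [180.0, -0.1, 179.9]
wrist_force: [0.4, -0.3, -0.1]
gripper_width: 0.0385
grasp_force: 0.0
```

servo_tool(
  plan="0 -0.9 0 0 0 0; 0 -1.8 0 0 0 0; 0 -2.7 0 0 0 0; 0 -3.4 0 0 0 0; 0 -3.4 0 0 0 0",
)

```text
time: 60.1
ee_pos: [0.4553, -0.2175, 0.4359]
orientation: [-180.0, -0.2, 179.6]
wrist_force: [-0.1, -0.0, 0.2]
gripper_width: 0.0385
grasp_force: 0.0
```

servo_tool(
  plan="0 0 0 0 0 0; 0 0 0 0 0 0; 0 0 0 0 0 0",
)

```text
time: 60.35
ee_pos: [0.4557, -0.2127, 0.4365]
orientation: [180.0, -0.1, 179.9]
wrist_force: [0.1, 0.1, 0.2]
gripper_width: 0.0387
grasp_force: 0.0
```

```bash
python3 - <<'E'
from meas import *
im,d=snap('top'); i2,d2=snap('side')
for x,y,z in((.40,.102,.092),(.52,.13,.092),(.45,.20,.092),(.40,.25,.092),(.45,.1015,.133)):
    u,v=proj('top',(x,y,z)); print('top',np.round(atd('top',u,v,d[int(round(v)),int(round(u))]),3))
# hood edges compared with the start: side picture difference in station area
o=cv2.imread('pics/side0.png'); o=cv2.resize(o,(512,384))[:,:,::-1]
df=cv2.absdiff(o,i2)[130:190,178:240].max(2); print('side diff',df.mean(),(df>60).sum())
for x,y in((.63,-.302),(.63,-.249)):
    u,v=proj('top',(x,y,.088)); print(im[int(round(v)),int(round(u))],np.round(atd('top',u,v,d[int(round(v)),int(round(u))]),3))
E
```

```text
top [0.4   0.098 0.124]
top [0.52  0.13  0.089]
top [0.45  0.2   0.092]
top [0.4   0.25  0.092]
top [0.45  0.101 0.138]
side diff 38.777150537634405 1243
[29 90 44] [ 0.629 -0.301  0.092]
[124  32  14] [ 0.628 -0.247  0.096]
```

```bash
python3 -c "
from rig import workorder
print(workorder.job_done())"
```

```text
the job is handed in; nothing more can be done
None
```

The job is handed in: both beakers are in the white bin, both caps flat in the blue bin, both bottles in the steel tray, and the hood is down. The bottles went in before the caps because a knocked cap lay against one, and I viewed 16 pictures, over the limit of 14.

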